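Shut and latch the gift chest

ROBOT

A 6-joint arm with a two-finger parallel gripper is mounted at the origin on a cart in front of the work surface, level with it; the furniture and walls round the work are solid. World frame = base frame: x ahead of the robot, y to its left, z up, the work surface at z = 0. Lengths are in mm, angles in rad, forces in N, time in s.
With the tool pointing down it reaches from about 275 to 1000 mm from the base axis. Payload 8.4 kg.
Tool frame: the origin (TCP) lies at the very end of the fingers, on their centre line; the grasp point (between the pads) lies 19 mm behind it; z points along the fingers, y is the direction in which the jaws open and shut (so a half turn about z gives the same grasp; the last joint's range is limited). The gripper opens to 85 mm and grips with 20 to 120 N. Pads are 22 mm wide; open, the fingers measure 114 mm over their backs; the gripper's body (76 mm by 85 mm) begins 54 mm behind the grasp point. The pads swing forward as they close: fully open they stand 13 mm farther back than shut.
Start: joints at [1.251, 0.353, 1.633, -0, 1.155, -0.002], TCP at [195.297, 593.706, 191.681] pointing down, gripper open.
Joint ranges: [-2.63, 2.63], [-0.92, 2.1], [0.06, 2.66], [-1.3, 4.44], [0, 2.69], [-3.02, 3.02]. Speed limits (rad/s): [2.22, 2.22, 2.79, 3.14, 3.14, 3.14].

INTERFACE

Orientations are given as [roll, pitch, yaw] about the fixed x, y, z axes, in that order (R = Rz(yaw) Ry(pitch) Rx(roll)).
In Python, from rig import r gives the robot as it stands.
- The arm moves only by the tool jog_arm, never from a script. Its argument "moves" is a list of rows, each an object with "grip": the gripper command: -1 is fully open, 1 is shut, values between are in proportion; "translation": the shift along the tool's x, y, z in m, a list of three; "twist": the turn, a rotation vector about the tool's x, y, z in rad, a list of three. In form: [{"grip": grip, "translation": [dx, dy, dz], "twist": [ax, ay, az]}, ...]. A call has 1 to 10 rows; each row shifts and turns the commanded pose from where the row before left it, along the tool's axes as they then stand; what a row does not reach is not made up. A row lasts 1/12 s, in which the tool goes at most 41.7 mm and 7.16 degrees, less where a joint would pass 70% of its speed; a pose out of reach is approached as far as the arm can. A call with a gripper value outside its range is refused whole. The fingers move at their own pace and stop on an object; "squeeze" is the grip in N (left out, the last holds). Time passes only in rows, so rows that do not move let the fingers close. It gives the time, the measured TCP pose, the force and the opening at its end, in the units of the state.
- r.sense(): the state, without advancing time (a new reading comes with each control period).
- r.grab_frame(name): name is "scene" or "top"; returns (picture, depth): 420x560x3 uint8, red, green, blue; 420x560 float32, mm along the optical axis (not along the pixel's ray), 0 where there is no reading.
- r.calibration(name): a dict with "fx", "fy", "cx", "cy" (pixels), "R" (3x3) and "t" (3): a world point X has camera coordinates R X + t. Camera axes: x right, y down, z forward; pixel columns grow to the right and rows downward; lengths in mm; the calibration is good to about 2 mm. A picture is of the moment at which its call begins. calibration takes no time and is no camera call.
- r.sign_off(): hands the job in, once; it reports no verdict.
The state is a dict: "clock": time; "qpos": joint angles; "qvel": joint speeds; "joint_efforts": joint torques, N m; "eef_pos": TCP position; "tcp_rot": TCP orientation; "contact_force": force on the tool from outside, world axes, zero at the start; "wrist_torque": the same for the moment, N m; "opening": opening from 0.0 (shut) to 1.0 (fully open).
Only numpy, scipy, OpenCV 4.12 (cv2) and the standard library are available. Lean on these libraries where they do the work, as an engineer would, in place of code of your own. Each camera call takes 0.05 s, during which the arm holds its last target.

TASK

Shut the lid of the wooden gift chest, hook the latch's steel loop over the brass keeper on the lid, then press the red lever down flat, past its snap point, so that the latch holds the lid shut. Leave the things standing round the chest where they are.

Things in the scene. Friction and masses are not known exactly. Their poses are not given: they have to be found in the camera images.
- chest: Wooden gift chest, 290 (x) x 130 (y) mm, top face 65 mm high; heavy, does not shift. Origin under its middle; x points from the latch end (nearer the robot, give or take the yaw) to the lid's hinge. Top: fixed deck with the latch at x = -145 to +5 mm, then the lid, flush when shut. Latch and keeper lie on the line y = 0; lid, loop and lever all turn about axes parallel to y.
- lid (a joint): Angle of the lid (light wood, 139 x 130 x 10 mm), hinged on the far edge of the chest's top (chest x = +145 mm, height 65 mm). 0 = shut; 0.55 to 0.9 rad at the start (near edge raised). Stiff hinge (0.15 N m): it stays where it is left and is shut by pressing its top down with a few newtons.
- lid_pad (a point): Point on the lid's top face, middle line, 60 mm from the hinge line: a clear place to press the lid down, behind the keeper. Axes those of the lid (x to the hinge, z out of its top face).
- keeper_seat (a point): Where the loop's bar sits in the brass keeper: lid shut, chest x = +35 mm, height 79.5 mm. Lid axes (x to hinge). The keeper is a hook, 20 mm wide, open to +x; from this point: wall x -10 to -4 mm; lip x -10 to +4 mm, underside 6.5, top 11.5 mm up; foot plate x -10 to +30 mm, top 4.5 mm down. The bar goes over the lip, down behind it (centre at x = +9 mm or more), then back under it.
- bail (a joint): Angle of the steel wire loop (bail) against the lever, on which it pivots. 0 when hooked with the lever shut; grows as the loop is raised; 2.7 to 2.9 rad at the start (loop upright). Elevation of the loop above the chest's +x direction = this angle + 0.107 - lever angle. Light friction (0.009 N m): it stays near upright, but falls by itself from below about 1 rad of elevation until something stops it.
- bail_bar (a point): Middle of the loop's cross bar: round, 8 mm thick, 48 mm long in y, 82 mm from the loop's pivot. Its side wires (5 mm thick) run at y = +-24 mm. The loop is sprung and stretches up to about 4 mm under pull.
- bail_knob (a point): Middle of the black pull knob in front of the cross bar: a rounded roll, 28 mm long in y, 16 mm thick, on a short stem. In the loop's frame (x from pivot to bar, y = chest y) it lies 20 mm beyond the bar and 8 mm above. Can be pinched from above across its 28 mm (fingers closing along y, touching its rounded ends); it then turns freely between the fingers.
- lever (a joint): Angle of the red lever (95 x 30 x 5 mm). 0 = shut, flat, pointing to chest -x; grows as its end swings up and over to +x, limit 2.0; 1.05 to 1.35 rad at the start. Friction 0.035 N m: stays where left. Pulling the loop to +x opens it; below about 1.4 rad the bar cannot reach past the lip. With the loop hooked, pressing takes a few N up to 0.36 rad, then it snaps towards 0 and stays.
- lever_pivot (a point): Lever's pivot, fixed on the deck: chest x = -25 mm, y = 0, height 79.5 mm. The loop's pivot lies on the lever: with the lever shut 24 mm towards -x and 9 mm below this point, turning with the lever.
- lever_pad (a point): Point on the lever's upper face, 80 mm from its pivot and 6.5 mm above the pivot line when shut: the place to press it.
- soap_pink: Bystander: wrapped pink soap bar, 53 x 78 x 28 mm, left of the chest. Origin under its middle.
- ribbon_red: Bystander: red ribbon spool, 59 mm wide, 26 mm high, right of the chest. Origin under its middle.
- ribbon_purple: Bystander: purple ribbon spool, 59 mm wide, 26 mm high, left of the chest. Origin under its middle.
- balm_tin: Bystander: round white balm tin, 50 mm wide, 21 mm high, right of the chest. Origin under its middle.

How it is judged:
By the outcome, as a careful person would: the job done as asked, in the order asked, and still so for the second after the job is handed in, with the robot touching nothing.
It also fails if it takes over 59 s, if anything falls off the work surface, if the arm or the gripper's body presses on something with over 40 N, if the wrist force passes 120 N, or if a joint passes its speed limit or range.

## Working session

There is one attempt and no reset: what is moved stays moved. The work goes in short steps, Python scripts to look and compute and a tool call to move; the robot and the scene stay as the last step left them, time stands still between calls to the robot, and variables do not carry over. Pictures are saved under pics/ and viewed, and the job is handed in when it is done.

Besides the shell and the picture viewer there is one more tool, called after "Request:" in YAML: its name, and indented under it one key for each argument. jog_arm: Moves the arm, as the interface text tells. Its arguments: {"type":"object","properties":{"moves":{"type":"array"},"squeeze":{"type":"number"}},"required":["moves"]}

```bash
ls; mkdir -p pics; python3 - <<'E'
from rig import r
import cv2,numpy as np
for n in ("scene","top"):
    p,d=r.grab_frame(n); cv2.imwrite(f"pics/{n}0.png",p[:,:,::-1]); np.savez(f"{n}0.npz",p=p,d=d)
    c=r.calibration(n); print(n,{k:np.round(v,4).tolist() for k,v in c.items()})
print(r.sense())
E
```

```text
pics
scene {'fx': 479.552, 'fy': 479.552, 'cx': 279.0019, 'cy': 204.808, 'R': [[0.6066, -0.795, 0.0003], [-0.3456, -0.264, -0.9005], [0.716, 0.5461, -0.4349]], 't': [-385.5252, 268.0182, 485.8006]}
top {'fx': 539.7104, 'fy': 539.7104, 'cx': 281.2729, 'cy': 214.9714, 'R': [[0.0166, -0.9998, 0.0052], [-0.9969, -0.017, -0.077], [0.0771, -0.0039, -0.997]], 't': [-58.9643, 588.8391, 1120.1707]}
{'clock': 0.1, 'qpos': array([ 1.25062612e+00,  3.53602875e-01,  1.63407250e+00,  1.23692556e-05,
        1.15519566e+00, -2.41335620e-03]), 'qvel': array([ 0.000994  , -0.00275232, -0.00190787,  0.00049708, -0.00015605,
       -0.00052456]), 'joint_efforts': array([-1.79019575e-03, -6.06353116e+01, -3.42814422e+01, -1.36071044e-04,
        3.99891913e-03,  1.16446586e-05]), 'eef_pos': array([195.12376565, 593.24939037, 191.01635331]), 'tcp_rot': array([-3.14031430e+00, -1.43950779e-05,  2.82383079e+00]), 'contact_force': array([-0.20757459, -0.18949389,  0.24519864]), 'wrist_torque': array([-0.03603293, -0.03021404,  0.02125494]), 'opening': 0.9989104754682363}
```

View pics/scene0.png

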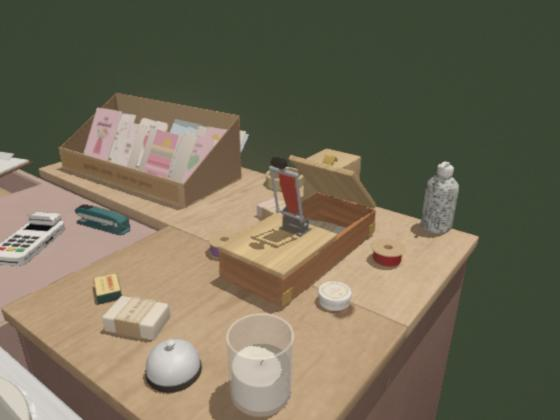

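View pics/top0.png

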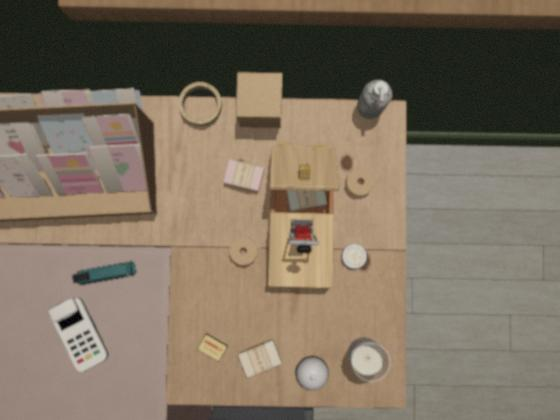

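The scene picture shows the lid raised at the far side, the loop upright with its black knob near (278,163) and the red lever near (290,193). In the top picture the chest spans about (268..335, 145..290). I'll enlarge the views and measure.

```bash
cat > h.py <<'E'
import numpy as np,cv2
from rig import r
def xyz(n,d,c=None):
    c=c or r.calibration(n)
    v,u=np.mgrid[0:d.shape[0],0:d.shape[1]]
    P=np.stack([(u-c['cx'])/c['fx']*d,(v-c['cy'])/c['fy']*d,d],-1)
    W=(P-np.array(c['t']))@np.array(c['R'])
    W[d<=0]=np.nan
    return W
def proj(n,X):
    c=r.calibration(n); q=np.array(X)@np.array(c['R']).T+c['t']
    return np.stack([q[...,0]/q[...,2]*c['fx']+c['cx'],q[...,1]/q[...,2]*c['fy']+c['cy']],-1)
E
python3 - <<'E'
from h import *
z=np.load("top0.npz");W=xyz("top",z['d']);p=z['p']
m=(abs(W[...,2]-65)<5); 
n,l,s,c=cv2.connectedComponentsWithStats(m.astype(np.uint8))
for i in range(1,n):
    if s[i,4]>300:
        P=W[l==i]; print(s[i],np.round(P.mean(0),1)); print(np.round(cv2.boxPoints(cv2.minAreaRect(P[:,:2].astype(np.float32))),1).tolist(),cv2.minAreaRect(P[:,:2].astype(np.float32)))
for q in [(305,160),(303,172),(290,160),(300,150),(304,248),(303,232),(293,255),(243,252),(243,176),(358,185),(354,257)]:
    print(q,np.round(W[q[1],q[0]],1))
cv2.imwrite("pics/topz.png",cv2.resize(p[130:310,215:385,::-1],None,fx=3.3,fy=3.3,interpolation=2))
z=np.load("scene0.npz");cv2.imwrite("pics/scz.png",cv2.resize(z['p'][140:310,210:390,::-1],None,fx=3.5,fy=3.5,interpolation=2))
S=xyz("scene",z['d'])
for q in [(278,163),(290,190),(279,185),(340,185),(320,175)]: print(q,np.round(S[q[1],q[0]],1))
E
```

```text
[  0  30 317  10 600] [961.3 212.3  65.1]
[[958.7000122070312, -115.0999984741211], [964.0999755859375, -115.0999984741211], [964.2000122070312, 545.4000244140625], [958.9000244140625, 545.4000244140625]] ((961.4824829101562, 215.18975830078125), (660.4990234375, 5.369917869567871), 89.9895248413086)
[ 48 137  92   9 425] [731.6 339.4  65.4]
[[722.4000244140625, 432.1000061035156], [729.0, 245.8000030517578], [743.5, 246.3000030517578], [737.0, 432.6000061035156]] ((732.9651489257812, 339.1669616699219), (14.582972526550293, 186.39761352539062), 2.0137619972229004)
[ 269  212   65   75 4013] [513.8 -89.4  65. ]
[[442.29998779296875, -154.5], [592.2999877929688, -155.6999969482422], [593.2999877929688, -25.600000381469727], [443.29998779296875, -24.399999618530273]] ((517.7896728515625, -90.06985473632812), (130.13441467285156, 150.01461791992188), 89.53809356689453)
(305, 160) [694.1 -94.1 101.3]
(303, 172) [660.3 -87.8 162.1]
(290, 160) [692.6 -64.2 106.5]
(300, 150) [719.  -84.8  76.5]
(304, 248) [517.7 -89.5 205.6]
(303, 232) [549.1 -90.4 137.4]
(293, 255) [505.5 -74.   66.8]
(243, 252) [510.3  31.6   2.1]
(243, 176) [670.5  33.3  30.3]
(358, 185) [ 656.3 -211.1   24.1]
(354, 257) [ 503.6 -204.3   18.6]
(278, 163) [509.4 -94.3 198.8]
(290, 190) [539.9 -94.8 144.2]
(279, 185) [790.4 118.1  10.7]
(340, 185) [ 669.9 -110.8  112.3]
(320, 175) [654.  -77.9 128.6]
```

View pics/topz.png

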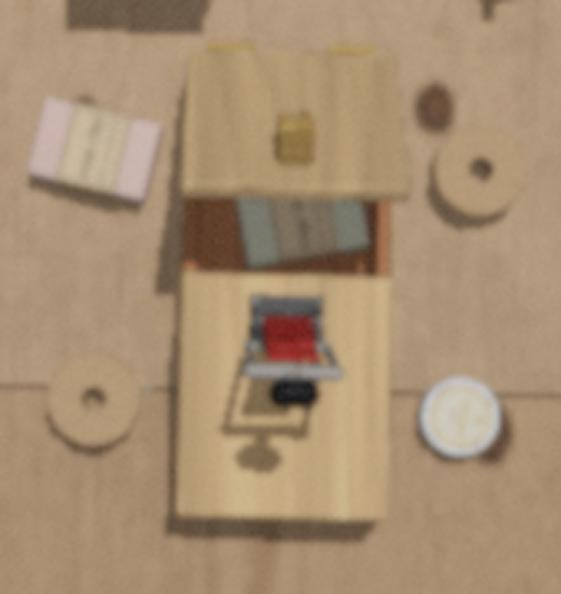

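View pics/scz.png

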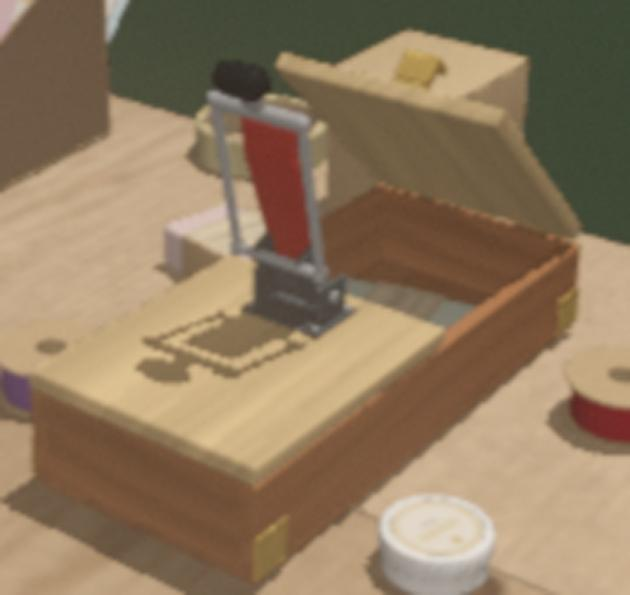

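```bash
python3 - <<'E'
from h import *
for n in ("top","scene"):
    z=np.load(n+"0.npz");W=xyz(n,z['d']);p=z['p'].astype(int)
    x,y,h=W[...,0],W[...,1],W[...,2]
    roi=(x>430)&(x<745)&(abs(y+90)<75)
    deck=roi&(abs(h-65)<4)&(x<600)
    P=W[deck]; print(n,"deck n",len(P),"z",np.median(P[:,2]), cv2.minAreaRect(P[:,:2].astype(np.float32)))
    # edges y per x-bin
    L=[];
    for a in np.arange(450,586,6):
        q=P[(P[:,0]>=a)&(P[:,0]<a+6)]
        if len(q): L.append((a+3,q[:,1].min(),q[:,1].max()))
    L=np.array(L); print(" edges", np.polyfit(L[:,0]-588,L[:,1],1),np.polyfit(L[:,0]-588,L[:,2],1))
    black=roi&(p.sum(-1)<110)&(h>175); Q=W[black]; print(" knob",len(Q),np.nanmedian(Q,0).round(1),Q.min(0).round(1),Q.max(0).round(1))
    red=roi&(p[...,0]>110)&(p[...,1]<60)&(h>90); Q=W[red]; print(" red",len(Q),np.median(Q,0).round(1))
    if len(Q)>5:
        f=np.polyfit(Q[:,2],Q[:,0],1); print("  line x(z)",f,"angle from -x",np.arctan2(1,-f[0]), Q.min(0).round(1),Q.max(0).round(1))
    gray=roi&(h>175)&(p.sum(-1)>300)&(x<570); Q=W[gray]; print(" bar",len(Q),Q.mean(0).round(1) if len(Q) else '',Q.min(0).round(1),Q.max(0).round(1))
    lid=roi&(x>630)&(h>75)&(abs(y+90)>20); Q=W[lid]
    f=np.polyfit(Q[:,0],Q[:,2],1); res=Q[:,2]-np.polyval(f,Q[:,0]); k=abs(res)<8; f=np.polyfit(Q[k,0],Q[k,2],1)
    print(" lid",len(Q),f,np.arctan(-f[0]),"x at z65",(65-f[1])/f[0],Q.min(0).round(1),Q.max(0).round(1))
E
```

```text
top deck n 3907 z 64.99425692013 ((517.7900390625, -90.02196502685547), (130.03866577148438, 150.01461791992188), 89.53809356689453)
 edges [-1.17126199e-02 -1.54780670e+02] [-3.80771848e-03 -2.62727158e+01]
 knob 49 [515.8 -87.9 204.9] [ 512.3 -133.3  200.5] [724.9 -78.9 661.7]
 red 160 [549.3 -89.  135.6]
  line x(z) [-3.25036189e-01  5.93991004e+02] angle from -x 1.2565316963351512 [ 536.4 -103.    96.1] [562.9 -76.  175.4]
 bar 139 [529.  -91.3 183.8] [ 514.4 -117.7  176.9] [533.  -63.2 203.7]
 lid 4794 [ -1.02369039 813.11106497] 0.7971041570825925 x at z65 730.7981719725996 [ 630. -165.   75.] [736.8 -15.  691.4]
scene deck n 3711 z 64.6059449067671 ((515.9893798828125, -91.13488006591797), (131.99949645996094, 152.98057556152344), 89.88587951660156)
 edges [-9.12246505e-03 -1.56482752e+02] [-1.90477296e-02 -2.85348057e+01]
  return np.nanmean(a, axis, out=out, keepdims=keepdims)
Traceback (most recent call last):
ValueError: zero-size array to reduction operation minimum which has no identity
```

Request:
jog_arm:
  moves:
    - {"grip": 1, "translation": [0, 0, -0.04], "twist": [0, 0, -0.11]}
    - {"grip": 1, "translation": [0, 0, -0.04], "twist": [0, 0, -0.11]}
    - {"grip": 1, "translation": [0, 0, -0.04], "twist": [0, 0, -0.09]}
    - {"grip": 1, "translation": [0, 0, 0], "twist": [0, 0, 0]}
  squeeze: 30

```text
clock: 0.43
eef_pos: [196.4, 597.0, 320.2]
tcp_rot: [3.131, 0.004, 3.139]
contact_force: [-0.1, 0.6, 1.1]
opening: 0.457
```

The pictures agree with the stated dimensions. The deck measures 130x150 at height 65, which puts the chest origin near (587.5, -90.8) with yaw of about -0.01. The lever is at about 1.25, the lid at about 0.80, and the knob near (517, -90, 197). Next I carry the tool over the table towards the lid.

Request:
jog_arm:
  moves:
    - {"grip": 1, "translation": [-0.023, -0.032, 0], "twist": [0, 0, 0]}
    - {"grip": 1, "translation": [-0.023, -0.032, 0], "twist": [0, 0, 0]}
    - {"grip": 1, "translation": [-0.023, -0.032, 0], "twist": [0, 0, 0]}
    - {"grip": 1, "translation": [-0.023, -0.032, 0], "twist": [0, 0, 0]}
    - {"grip": 1, "translation": [-0.023, -0.032, 0], "twist": [0, 0, 0]}
    - {"grip": 1, "translation": [-0.023, -0.032, 0], "twist": [0, 0, 0]}
    - {"grip": 1, "translation": [-0.023, -0.032, 0], "twist": [0, 0, 0]}
    - {"grip": 1, "translation": [-0.023, -0.032, 0], "twist": [0, 0, 0]}
    - {"grip": 1, "translation": [-0.023, -0.032, 0], "twist": [0, 0, 0]}
    - {"grip": 1, "translation": [-0.023, -0.032, 0], "twist": [0, 0, 0]}

```text
clock: 1.27
eef_pos: [423.4, 270.1, 311.4]
tcp_rot: [-3.142, -0.0, 3.133]
contact_force: [0.0, 0.2, 0.3]
opening: 0.002
```

Request:
jog_arm:
  moves:
    - {"grip": 1, "translation": [-0.023, -0.032, 0], "twist": [0, 0, 0]}
    - {"grip": 1, "translation": [-0.023, -0.032, 0], "twist": [0, 0, 0]}
    - {"grip": 1, "translation": [-0.023, -0.032, 0], "twist": [0, 0, 0]}
    - {"grip": 1, "translation": [-0.023, -0.032, 0], "twist": [0, 0, 0]}
    - {"grip": 1, "translation": [-0.023, -0.032, 0], "twist": [0, 0, 0]}
    - {"grip": 1, "translation": [-0.023, -0.032, 0], "twist": [0, 0, 0]}
    - {"grip": 1, "translation": [-0.023, -0.032, 0], "twist": [0, 0, 0]}
    - {"grip": 1, "translation": [-0.023, -0.032, 0], "twist": [0, 0, 0]}
    - {"grip": 1, "translation": [-0.015, -0.025, 0], "twist": [0, 0, 0]}
    - {"grip": 1, "translation": [0, 0, 0], "twist": [0, 0, 0]}

```text
clock: 2.1
eef_pos: [621.6, -15.3, 310.4]
tcp_rot: [-3.14, -0.0, 3.13]
contact_force: [-0.1, 0.1, -1.4]
opening: -0.006
```

Request:
jog_arm:
  moves:
    - {"grip": 1, "translation": [-0.018, -0.018, 0.02], "twist": [0, 0, 0]}
    - {"grip": 1, "translation": [-0.018, -0.017, 0.03], "twist": [0, 0, 0]}
    - {"grip": 1, "translation": [0, 0, 0.035], "twist": [0, 0, 0]}
    - {"grip": 1, "translation": [0, 0, 0.035], "twist": [0, 0, 0]}
    - {"grip": 1, "translation": [0, 0, 0.02], "twist": [0, 0, 0]}
    - {"grip": 1, "translation": [0, 0, 0.01], "twist": [0, 0, 0]}
    - {"grip": 1, "translation": [0.002, 0, 0.01], "twist": [0, 0, 0]}
    - {"grip": 1, "translation": [0.004, 0, 0.01], "twist": [0, 0, 0]}
    - {"grip": 1, "translation": [0.004, 0, 0.01], "twist": [0, 0, 0]}

```text
clock: 2.85
eef_pos: [645.9, -45.6, 132.2]
tcp_rot: [-3.141, 0.002, 3.134]
contact_force: [-0.6, 0.5, 0.2]
opening: -0.001
```

```bash
cat > look.py <<'E'
import sys
from h import *
tag=sys.argv[1]; x0,x1,y0,y1=map(int,sys.argv[3:7]); n=sys.argv[2]
p,d=r.grab_frame(n); np.savez(f"{n}{tag}.npz",p=p,d=d)
s=min(780/(x1-x0),580/(y1-y0))
cv2.imwrite(f"pics/{n}{tag}.png",cv2.resize(p[y0:y1,x0:x1,::-1],None,fx=s,fy=s,interpolation=2))
q=r.sense(); print(s,q['clock'],q['eef_pos'].round(1),q['contact_force'].round(1))
E
python3 look.py 1 scene 180 420 100 280
```

```text
3.2222222222222223 2.9 [643.6 -45.5 129.9] [-0.9 -0.5 -1.5]
```

View pics/scene1.png

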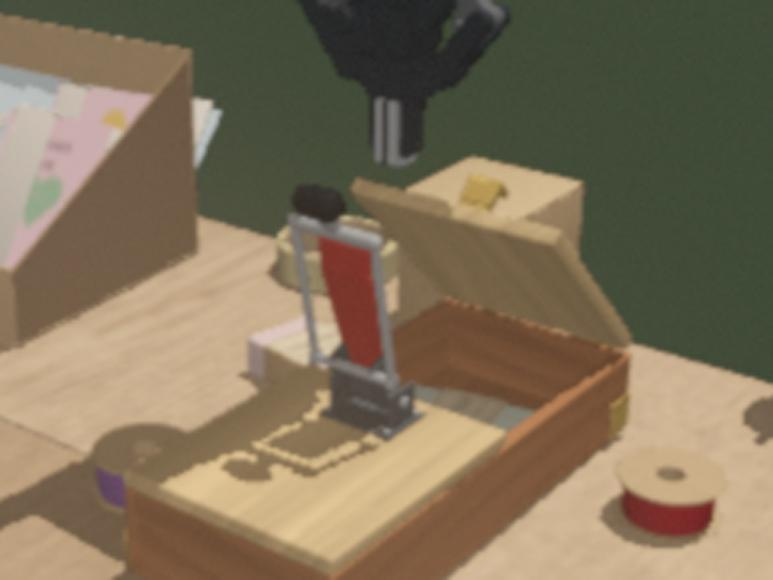

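```bash
python3 - <<'E'
from h import *
z=np.load("scene1.npz");W=xyz("scene",z['d'])
print(proj("scene",[[643.6,-45.5,129.9]]), r.sense()['eef_pos'],r.sense()['qpos'].round(3))
for q in [(302,148),(299,145),(303,140),(306,135),(296,160),(330,170),(350,178)]: print(q,W[q[1],q[0]].round(1))
E
python3 look.py 2 top 200 400 120 300
```

```text
[[301.76813742 171.91433458]] [643.61445543 -45.54480746 129.91381842] [-0.073  0.445  1.641 -0.     1.057 -1.636]
(302, 148) [634.  -51.4 179.1]
(299, 145) [636.3 -43.4 182.3]
(303, 140) [637.3 -50.9 192.7]
(306, 135) [640.1 -55.  201.7]
(296, 160) [628.9 -42.7 156.4]
(330, 170) [ 626.5 -114.4  155.6]
(350, 178) [ 635.7 -148.1  146.5]
3.2222222222222223 2.95 [643.9 -45.6 130.8] [0.3 0.9 0. ]
```

View pics/top2.png

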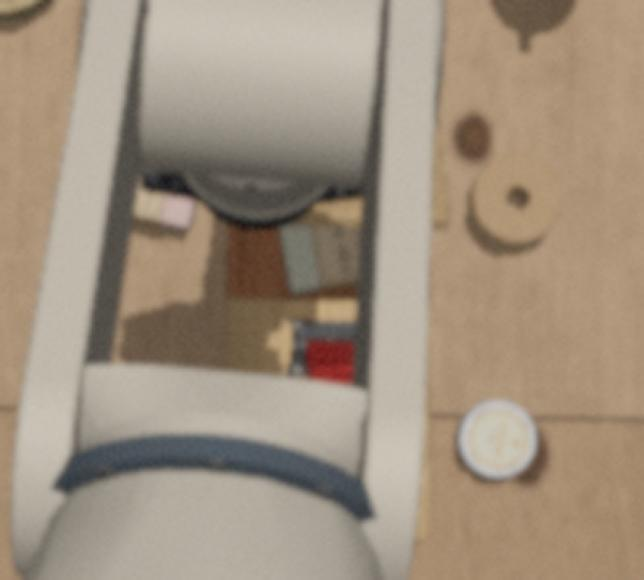

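```bash
python3 - <<'E'
from h import *
z=np.load("scene1.npz");W=xyz("scene",z['d'])
c=z['p'][130:180,280:340,::-1].astype(float)
cv2.imwrite("pics/zz.png",cv2.resize(np.clip(c*1.6,0,255).astype(np.uint8),None,fx=11,fy=11,interpolation=0))
for v in range(140,176,2): print(v,[W[v,u].round(0).astype(int).tolist() if np.isfinite(W[v,u,0]) else None for u in (297,300,303,306,309)])
E
```

```text
140 [[635, -40, 191], [636, -46, 192], [637, -51, 193], [640, -56, 193], [644, -59, 193]]
142 [[634, -41, 188], [635, -47, 189], [636, -52, 190], [639, -56, 190], [647, -57, 188]]
144 [[636, -40, 184], [633, -48, 186], [636, -52, 186], [640, -56, 186], [649, -56, 183]]
146 [[635, -40, 180], [635, -46, 181], [637, -52, 182], [639, -56, 182], [646, -58, 181]]
148 [[636, -39, 176], [635, -47, 178], [637, -51, 178], [639, -57, 179], [655, -52, 173]]
150 [[960, 188, 34], [634, -47, 174], [636, -52, 175], [647, -51, 172], [961, 151, 42]]
152 [[958, 186, 30], [963, 180, 29], [958, 167, 34], [959, 159, 35], [960, 150, 37]]
154 [[961, 189, 23], [959, 178, 25], [962, 170, 27], [960, 159, 29], [960, 150, 31]]
156 [[633, -42, 163], [960, 178, 20], [964, 171, 20], [961, 160, 23], [960, 149, 26]]
158 [[630, -44, 160], [632, -49, 161], [632, -55, 162], [789, 44, 94], [794, 39, 94]]
160 [[628, -45, 157], [628, -52, 159], [632, -56, 159], [633, -61, 160], [633, -67, 161]]
162 [[630, -44, 153], [627, -52, 155], [628, -58, 156], [629, -64, 158], [630, -69, 158]]
164 [[638, -38, 145], [634, -48, 148], [631, -56, 152], [627, -65, 155], [628, -71, 156]]
166 [[644, -34, 139], [642, -43, 141], [640, -50, 143], [634, -60, 148], [634, -67, 150]]
168 [[652, -29, 131], [648, -38, 134], [645, -47, 137], [642, -56, 140], [640, -63, 143]]
170 [[867, 122, 23], [659, -31, 125], [654, -41, 129], [651, -50, 132], [647, -58, 135]]
172 [[864, 119, 19], [861, 108, 23], [663, -35, 121], [658, -45, 125], [655, -53, 128]]
174 [[527, -117, 181], [862, 109, 17], [669, -31, 114], [666, -40, 117], [663, -48, 120]]
```

View pics/zz.png

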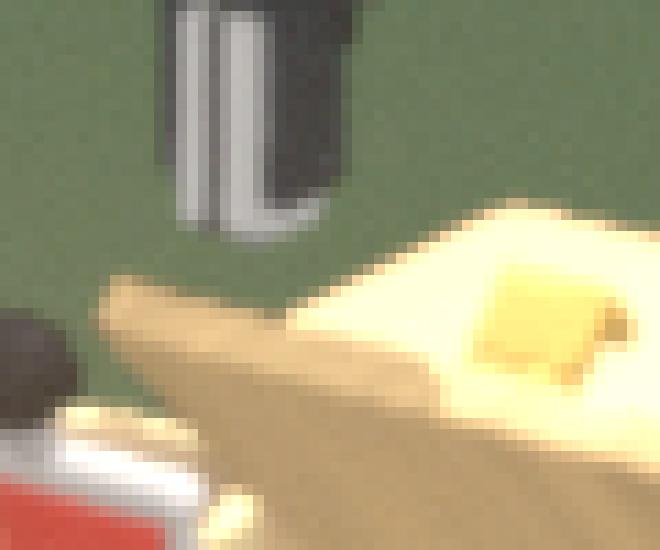

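```bash
python3 look.py 3 scene 180 420 60 240; python3 - <<'E'
from h import *
z=np.load("scene3.npz");W=xyz("scene",z['d'])
for v in range(140,176,3): print(v,[W[v,u].round(0).astype(int).tolist() if np.isfinite(W[v,u,0]) else None for u in (300,303,306)])
E
```

```text
3.2222222222222223 3.0 [644.8 -45.7 131.8] [ 0.8 -0.2  0.1]
140 [[634, -47, 193], [637, -51, 193], [635, -59, 195]]
143 [[633, -48, 188], [636, -52, 188], [636, -58, 189]]
146 [[633, -48, 182], [638, -51, 182], [637, -58, 183]]
149 [[632, -48, 177], [636, -52, 177], [638, -57, 177]]
152 [[960, 178, 31], [637, -51, 171], [961, 160, 34]]
155 [[958, 177, 23], [961, 169, 24], [961, 160, 26]]
158 [[632, -49, 161], [634, -54, 161], [790, 44, 94]]
161 [[627, -53, 157], [631, -56, 157], [632, -62, 158]]
164 [[635, -48, 148], [633, -55, 151], [627, -66, 155]]
167 [[645, -41, 138], [643, -48, 140], [641, -56, 143]]
170 [[657, -32, 126], [654, -41, 129], [650, -50, 133]]
173 [[863, 110, 19], [663, -35, 119], [664, -41, 120]]
```

View pics/scene3.png

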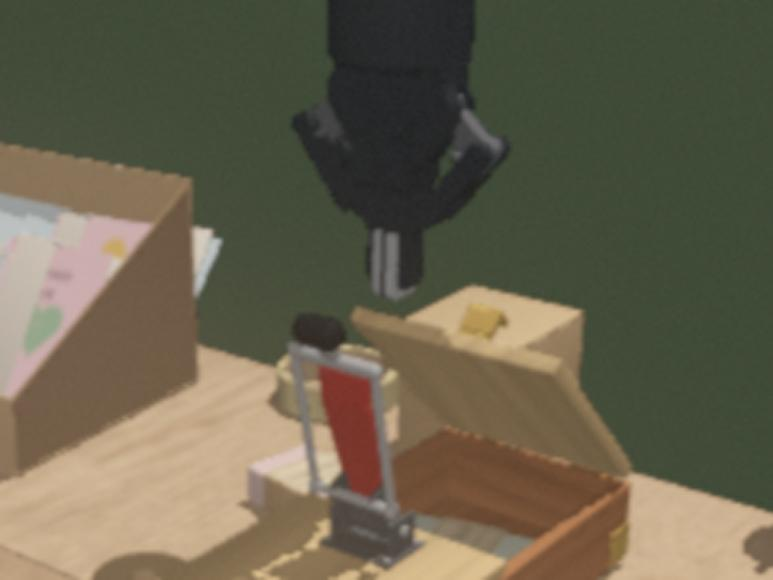

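The picture shows the fingertips at about z = 171 (pixel (302,152)), above an unmoved lid whose edge is at about z = 161, yet the reported TCP z is 131. So there is about 40 mm of disagreement in height. Contact will settle it, so I descend gently and watch the force.

Request:
jog_arm:
  moves:
    - {"grip": 1, "translation": [-0.01, 0, 0.005], "twist": [0, 0, 0]}
    - {"grip": 1, "translation": [0, 0, 0.005], "twist": [0, 0, 0]}
    - {"grip": 1, "translation": [0, 0, 0.005], "twist": [0, 0, 0]}
    - {"grip": 1, "translation": [0, 0, 0.005], "twist": [0, 0, 0]}
    - {"grip": 1, "translation": [0, 0, 0.005], "twist": [0, 0, 0]}
    - {"grip": 1, "translation": [0, 0, 0.005], "twist": [0, 0, 0]}
    - {"grip": 1, "translation": [0, 0, 0], "twist": [0, 0, 0]}

```text
clock: 3.58
eef_pos: [654.6, -45.9, 100.4]
tcp_rot: [3.141, -0.002, 3.134]
contact_force: [-0.8, 0.3, 0.2]
opening: 0.001
```

```bash
python3 look.py 4 scene 180 420 60 240; python3 - <<'E'
from h import *
z=np.load("scene4.npz");W=xyz("scene",z['d'])
for v in range(140,182,3): print(v,[W[v,u].round(0).astype(int).tolist() if np.isfinite(W[v,u,0]) else None for u in (300,303,306,309)])
E
```

```text
3.2222222222222223 3.6333 [654.7 -45.9 100.9] [ 0.1 -0.5 -0.2]
140 [[644, -40, 189], [650, -42, 188], [643, -53, 191], [643, -59, 193]]
143 [[642, -42, 184], [648, -44, 183], [643, -54, 186], [644, -59, 187]]
146 [[643, -41, 178], [648, -44, 177], [643, -54, 181], [646, -58, 181]]
149 [[643, -41, 173], [644, -47, 174], [646, -52, 174], [648, -57, 174]]
152 [[644, -41, 167], [645, -46, 167], [646, -52, 169], [647, -58, 169]]
155 [[643, -41, 161], [643, -48, 163], [646, -52, 163], [648, -57, 164]]
158 [[642, -42, 156], [643, -48, 157], [646, -53, 158], [646, -58, 159]]
161 [[644, -41, 149], [643, -48, 152], [647, -52, 151], [649, -57, 152]]
164 [[623, -55, 154], [627, -59, 153], [628, -65, 155], [650, -56, 146]]
167 [[622, -56, 148], [622, -63, 150], [624, -68, 151], [622, -75, 153]]
170 [[633, -49, 138], [630, -58, 141], [626, -67, 144], [623, -75, 147]]
173 [[650, -37, 124], [647, -46, 127], [641, -57, 132], [634, -67, 136]]
176 [[836, 91, 25], [662, -36, 114], [655, -47, 119], [652, -56, 122]]
179 [[828, 85, 22], [841, 86, 17], [670, -37, 105], [668, -46, 108]]
```

View pics/scene4.png

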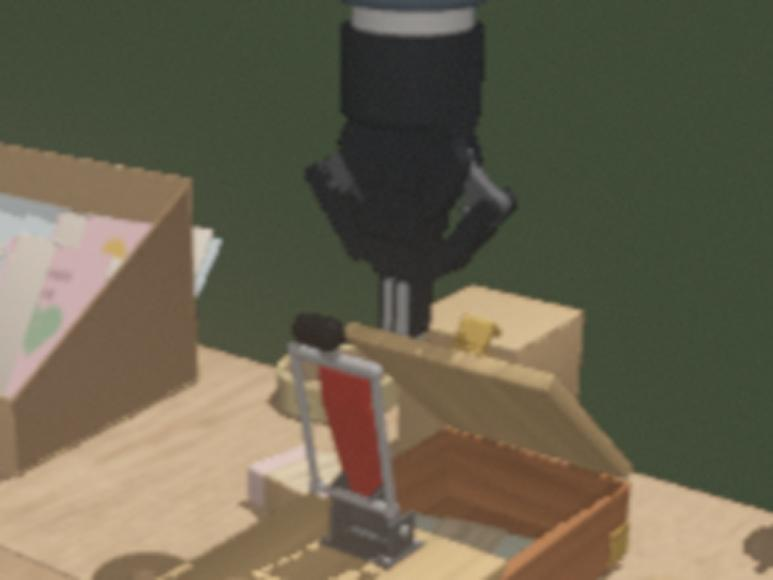

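Contact settles it: the lid moved with the tip at about z = 138 while the reported z was 101, so the true tip sits about 38 mm above the reported TCP. I'll go by that offset and check it when the lid closes, which should be near reported z = 27.

Request:
jog_arm:
  moves:
    - {"grip": 1, "translation": [0.003, 0, 0.008], "twist": [0, 0, 0]}
    - {"grip": 1, "translation": [0.003, 0, 0.008], "twist": [0, 0, 0]}
    - {"grip": 1, "translation": [0.003, 0, 0.008], "twist": [0, 0, 0]}
    - {"grip": 1, "translation": [0.003, 0, 0.008], "twist": [0, 0, 0]}
    - {"grip": 1, "translation": [0.003, 0, 0.008], "twist": [0, 0, 0]}
    - {"grip": 1, "translation": [0.003, 0, 0.008], "twist": [0, 0, 0]}
    - {"grip": 1, "translation": [0.002, 0, 0.008], "twist": [0, 0, 0]}
    - {"grip": 1, "translation": [0, 0, 0.005], "twist": [0, 0, 0]}
    - {"grip": 1, "translation": [0, 0, 0], "twist": [0, 0, 0]}

```text
clock: 4.38
eef_pos: [634.2, -45.7, 39.1]
tcp_rot: [3.141, -0.002, 3.134]
contact_force: [-0.4, -0.5, -0.4]
opening: 0.003
```

```bash
python3 look.py 5 scene 180 420 100 280
```

```text
3.2222222222222223 4.4333 [634.8 -45.7  39.9] [-0.2 -0.3  0.6]
```

View pics/scene5.png

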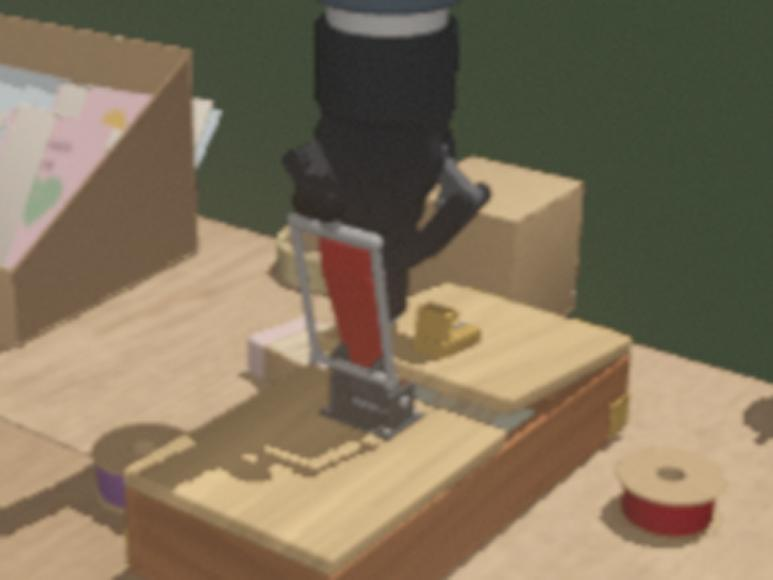

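The lid is nearly shut, with its near edge still slightly raised around (520,400). I continue down.

Request:
jog_arm:
  moves:
    - {"grip": 1, "translation": [0, 0, 0.005], "twist": [0, 0, 0]}
    - {"grip": 1, "translation": [0, 0, 0.004], "twist": [0, 0, 0]}
    - {"grip": 1, "translation": [0, 0, 0.003], "twist": [0, 0, 0]}
    - {"grip": 1, "translation": [0, 0, 0], "twist": [0, 0, 0]}

```text
clock: 4.77
eef_pos: [635.1, -45.7, 28.1]
tcp_rot: [3.142, -0.001, 3.134]
contact_force: [0.2, 0.4, -0.0]
opening: 0.0
```

Request:
jog_arm:
  moves:
    - {"grip": 1, "translation": [0, 0, 0.002], "twist": [0, 0, 0]}
    - {"grip": 1, "translation": [0, 0, 0.002], "twist": [0, 0, 0]}
    - {"grip": 1, "translation": [0, 0, 0], "twist": [0, 0, 0]}

```text
clock: 5.02
eef_pos: [635.5, -45.7, 25.4]
tcp_rot: [3.142, 0.0, 3.134]
contact_force: [-2.1, -0.7, 6.2]
opening: 0.004
```

Request:
jog_arm:
  moves:
    - {"grip": 1, "translation": [0, 0, 0.002], "twist": [0, 0, 0]}
    - {"grip": 1, "translation": [0, 0, 0], "twist": [0, 0, 0]}

```text
clock: 5.18
eef_pos: [635.5, -45.7, 25.2]
tcp_rot: [3.142, 0.0, 3.134]
contact_force: [-8.1, 0.6, 23.5]
opening: 0.001
```

```bash
python3 look.py 6 scene 180 420 100 280; python3 - <<'E'
from h import *
z=np.load("scene6.npz");W=xyz("scene",z['d'])
m=(W[...,0]>650)&(W[...,0]<725)&(W[...,1]<-110)&(W[...,1]>-150)&(W[...,2]>40)
P=W[m];print(len(P),np.polyfit(P[:,0]-650,P[:,2],1))
E
```

```text
3.2222222222222223 5.2333 [635.6 -45.7  25.2] [-8.1  0.7 24.6]
547 [ -3.58547886 258.97241794]
```

View pics/scene6.png

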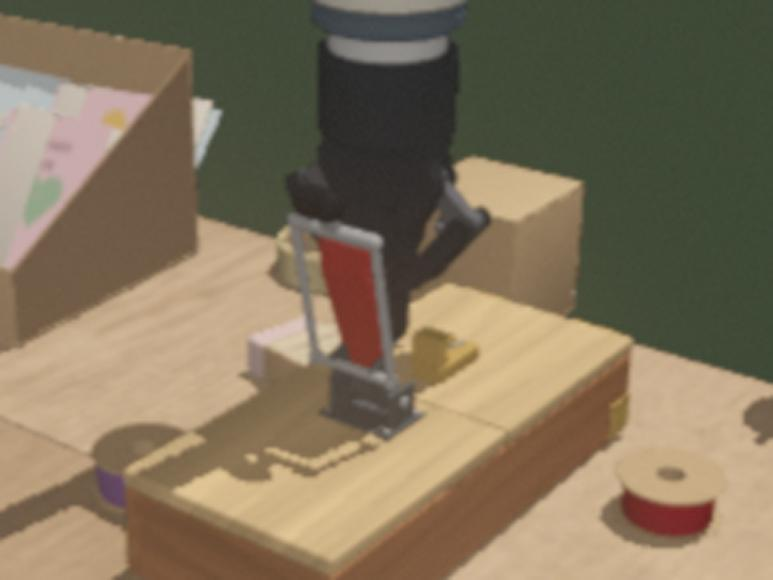

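The lid is flush with the deck (seam at about (500,425)) under 24 N. The tip was at true z = 65 with a reported 25.2, so true z = reported z + 40. Now I go up, part-open the gripper and move over the knob.

Request:
jog_arm:
  moves:
    - {"grip": 1, "translation": [0, 0, -0.02], "twist": [0, 0, 0]}
    - {"grip": 0.0, "translation": [0, 0, -0.04], "twist": [0, 0, 0]}
    - {"grip": 0.0, "translation": [0, 0, -0.04], "twist": [0, 0, 0]}
    - {"grip": 0.0, "translation": [0, 0, -0.04], "twist": [0, 0, 0]}
    - {"grip": 0.0, "translation": [0, 0, -0.04], "twist": [0, 0, 0]}
    - {"grip": 0.0, "translation": [0.03, -0.012, -0.018], "twist": [0, 0, 0]}
    - {"grip": 0.0, "translation": [0.03, -0.012, 0], "twist": [0, 0, 0]}
    - {"grip": 0.0, "translation": [0.03, -0.012, 0], "twist": [0, 0, 0]}
    - {"grip": 0.0, "translation": [0.028, -0.009, 0], "twist": [0, 0, 0]}
    - {"grip": 0.0, "translation": [0, 0, 0], "twist": [0, 0, 0]}

```text
clock: 6.07
eef_pos: [512.1, -90.8, 220.6]
tcp_rot: [-3.141, -0.003, 3.133]
contact_force: [0.9, 0.7, -0.2]
opening: 0.497
```

```bash
python3 look.py 7 scene 180 420 60 240;python3 look.py 7 top 200 400 120 300
```

```text
3.2222222222222223 6.1167 [514.9 -90.4 221. ] [0.8 0.6 0.2]
3.2222222222222223 6.1667 [516.7 -90.1 221.2] [ 0.5 -0.   1.5]
```

View pics/scene7.png

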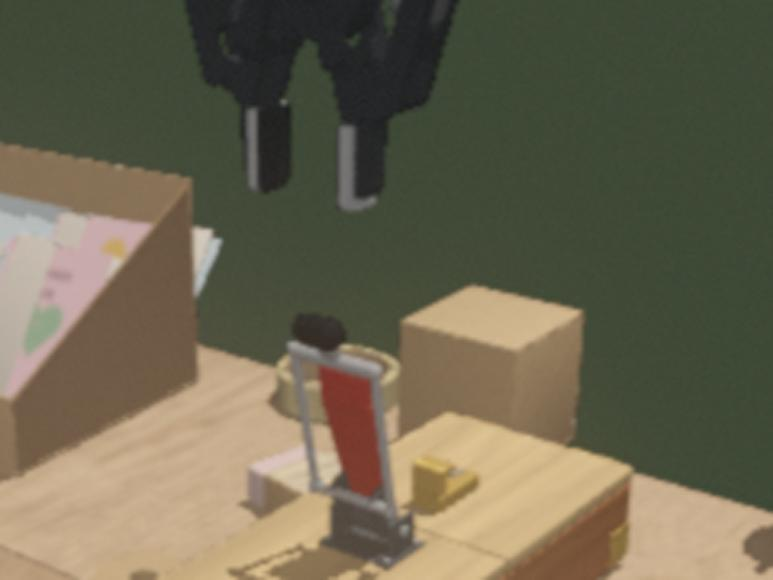

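View pics/top7.png

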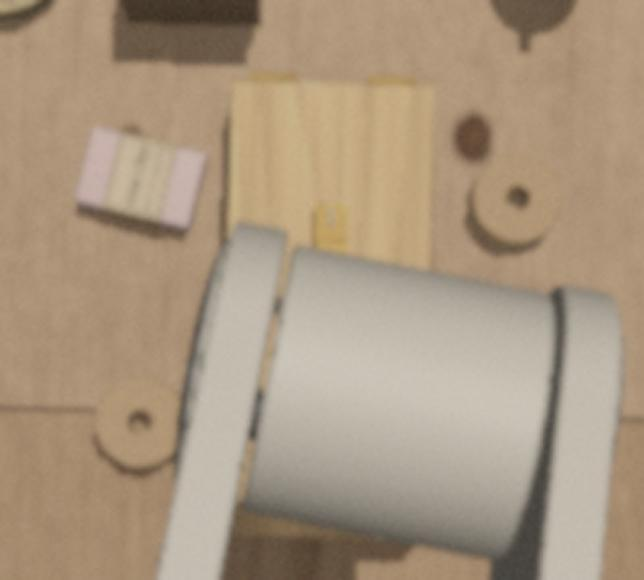

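```bash
python3 - <<'E'
from h import *
z=np.load("scene7.npz");W=xyz("scene",z['d']);p=z['p'].astype(int)
m=(W[...,0]>480)&(W[...,0]<545)&(W[...,1]>-140)&(W[...,1]<-40)&(W[...,2]>235)&(W[...,2]<290)
for a,b in ((-140,-91),(-91,-40)):
    P=W[m&(W[...,1]>a)&(W[...,1]<b)]; print(len(P),P.min(0).round(1),P.max(0).round(1),np.median(P,0).round(1))
for v in range(110,130,2): print(v,[W[v,u].round(0).astype(int).tolist() for u in (259,262,264,268,287,290,293,297)])
k=(W[...,0]>480)&(W[...,0]<545)&(W[...,1]>-125)&(W[...,1]<-60)&(W[...,2]>185)&(W[...,2]<215)&(p.sum(-1)<130)
P=W[k];print("knob",len(P),P.min(0).round(1),P.max(0).round(1),P.mean(0).round(1))
uv=np.argwhere(k);print(uv.min(0),uv.max(0),uv.mean(0)); print(proj("scene",[[517,-90.6,197]]))
E
```

```text
272 [ 498.9 -127.1  261.9] [ 521.9 -110.   290. ] [ 505.  -119.6  277.5]
277 [499.7 -70.9 261.7] [524.3 -54.5 289.9] [507.3 -68.8 277.2]
110 [[501, -66, 276], [506, -68, 275], [510, -69, 275], [518, -70, 273], [503, -115, 283], [505, -119, 283], [504, -124, 285], [510, -127, 284]]
112 [[501, -67, 273], [505, -69, 273], [507, -71, 272], [519, -69, 270], [501, -116, 281], [505, -118, 280], [505, -123, 281], [514, -124, 280]]
114 [[501, -66, 270], [504, -69, 270], [508, -70, 269], [518, -70, 267], [500, -117, 279], [505, -119, 278], [506, -123, 278], [516, -123, 276]]
116 [[503, -65, 266], [506, -68, 266], [508, -70, 266], [518, -69, 264], [501, -116, 275], [503, -120, 276], [503, -125, 276], [514, -124, 274]]
118 [[503, -65, 263], [504, -69, 264], [509, -69, 263], [960, 285, 104], [500, -117, 273], [506, -118, 272], [504, -125, 273], [513, -125, 271]]
120 [[962, 318, 92], [964, 309, 93], [957, 296, 97], [961, 285, 98], [502, -116, 270], [503, -120, 270], [504, -125, 271], [522, -119, 266]]
122 [[962, 318, 86], [961, 306, 89], [960, 298, 91], [959, 284, 93], [502, -116, 267], [506, -118, 266], [513, -118, 265], [959, 188, 110]]
124 [[963, 319, 81], [962, 308, 83], [960, 299, 85], [957, 283, 88], [501, -117, 264], [506, -118, 263], [513, -119, 262], [964, 192, 103]]
126 [[963, 319, 75], [959, 305, 78], [961, 299, 79], [962, 286, 81], [962, 223, 92], [962, 213, 94], [960, 202, 97], [960, 190, 99]]
128 [[964, 320, 69], [960, 306, 72], [959, 298, 74], [960, 285, 76], [959, 221, 88], [965, 215, 88], [959, 201, 92], [960, 189, 94]]
knob 1 [507.7 -86.2 199. ] [507.7 -86.2 199. ] [507.7 -86.2 199. ]
[162 273] [162 273] [162. 273.]
[[279.1084536  162.14916361]]
```

The fingertips appear at (264,119) and (291,125), at true z of about 262 with a reported 221, so the +40 offset holds. Laterally the tool is within 2 mm of its reading. The knob at (279,163) matches the predicted (517,-90.6,197) in both cameras. I descend to pinch it with the tips 8 mm below its centre.

Request:
jog_arm:
  moves:
    - {"grip": 0.0, "translation": [0, 0.001, 0.02], "twist": [0, 0, 0]}
    - {"grip": 0.0, "translation": [0, 0, 0.02], "twist": [0, 0, 0]}
    - {"grip": 0.0, "translation": [0, 0, 0.015], "twist": [0, 0, 0]}
    - {"grip": 0.0, "translation": [0, 0, 0.01], "twist": [0, 0, 0]}
    - {"grip": 0.0, "translation": [0, 0, 0.006], "twist": [0, 0, 0]}
    - {"grip": 0.0, "translation": [0, 0, 0], "twist": [0, 0, 0]}
    - {"grip": 0.0, "translation": [0, 0, 0], "twist": [0, 0, 0]}

```text
clock: 6.75
eef_pos: [517.6, -88.7, 149.9]
tcp_rot: [3.142, 0.0, 3.134]
contact_force: [-0.1, 0.1, 0.1]
opening: 0.502
```

```bash
python3 look.py 8 scene 220 340 110 200
```

```text
6.444444444444445 6.8 [517.8 -88.8 150.3] [ 0.4 -0.3  0.3]
```

View pics/scene8.png

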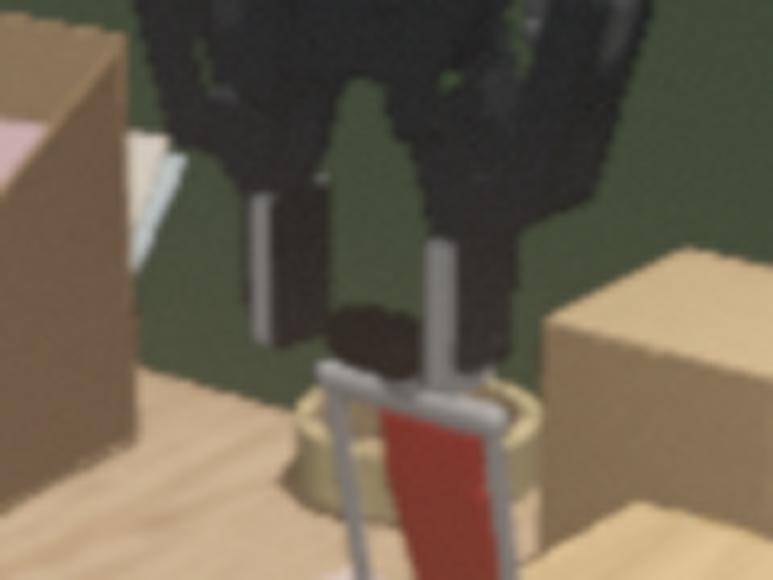

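The knob at (375,340) sits between the two fingers. I close with a light grip.

Request:
jog_arm:
  moves:
    - {"grip": 1, "translation": [0, 0, 0], "twist": [0, 0, 0]}
    - {"grip": 1, "translation": [0, 0, 0], "twist": [0, 0, 0]}
    - {"grip": 1, "translation": [0, 0, 0], "twist": [0, 0, 0]}
    - {"grip": 1, "translation": [0, 0, 0], "twist": [0, 0, 0]}
  squeeze: 25

```text
clock: 7.13
eef_pos: [517.4, -89.3, 150.4]
tcp_rot: [-3.141, 0.001, 3.134]
contact_force: [-1.6, -4.4, 4.0]
opening: 0.3
```

```bash
python3 look.py 9 scene 220 340 110 200; cat > plan.py <<'E'
import numpy as np
def pose(th,ph):
    c,s=np.cos(th),np.sin(th)
    L=np.array([-25-24*c-9*s, 79.5+24*s-9*c])
    u=np.array([np.cos(ph),np.sin(ph)]);n=np.array([-u[1],u[0]])
    return L,L+82*u,L+102*u+8*n
if __name__=="__main__":
    K0=pose(1.25,1.78)[2]
    for th,ph in [(1.25,1.78),(1.25,1.5),(1.27,1.2),(1.3,.95),(1.4,.8),(1.55,.65),(1.7,.55),(1.8,.4),(1.85,.2),(1.85,0),(1.85,-.15),(1.85,-.3),(1.85,-.32)]:
        L,B,K=pose(th,ph); print(th,ph,'bar',B.round(1),'knob',K.round(1),'rel',(K-K0).round(1))
E
python3 plan.py
```

```text
6.444444444444445 7.1833 [517.3 -89.3 150.3] [-1.3 -3.6  3.1]
1.25 1.78 bar [-58.1 179.6] knob [-70.1 197.6] rel [0. 0.]
1.25 1.5 bar [-35.3 181.2] knob [-41.9 201.7] rel [28.2  4.2]
1.27 1.2 bar [-11.  176.2] knob [-11.2 197.7] rel [58.9  0.2]
1.3 0.95 bar [  7.6 166.9] knob [ 12.7 187.8] rel [82.8 -9.7]
1.4 0.8 bar [ 19.2 160.4] knob [ 27.4 180.4] rel [ 97.5 -17.2]
1.55 0.65 bar [ 30.8 152.9] knob [ 41.9 171.4] rel [112.  -26.1]
1.7 0.55 bar [ 39.1 147.3] knob [ 51.9 164.6] rel [122.1 -33. ]
1.8 0.4 bar [ 47.2 136.8] knob [ 62.5 152. ] rel [132.6 -45.5]
1.85 0.2 bar [ 53.3 121.3] knob [ 71.3 133.2] rel [141.5 -64.4]
1.85 0 bar [ 55.  105.1] knob [ 75.  113.1] rel [145.1 -84.5]
1.85 -0.15 bar [54.  92.8] knob [75.  97.7] rel [145.1 -99.8]
1.85 -0.3 bar [51.3 80.8] knob [72.8 82.6] rel [ 142.9 -115. ]
1.85 -0.32 bar [50.8 79.3] knob [72.3 80.6] rel [ 142.4 -117. ]
```

View pics/scene9.png

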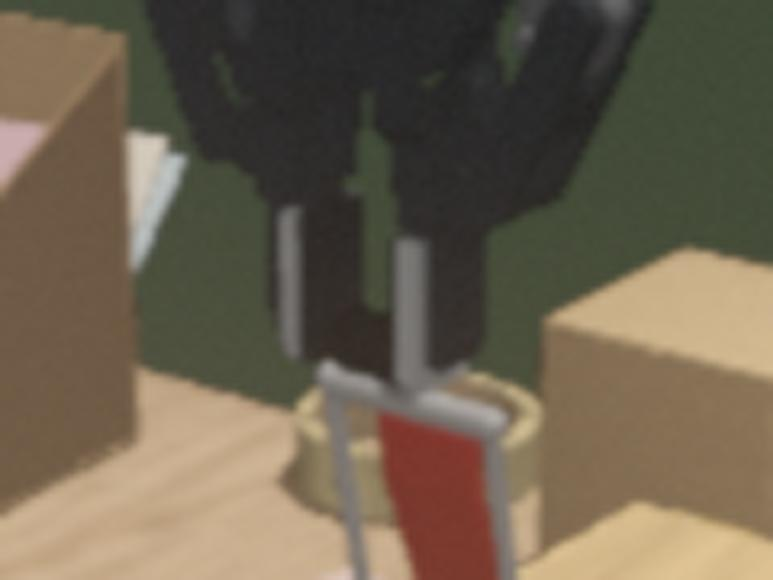

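The knob is pinched (opening 0.30, about 26 mm across its rounded ends). Now I swing the loop forward along the computed arc.

Request:
jog_arm:
  moves:
    - {"grip": 1, "translation": [-0.014, -0.001, -0.003], "twist": [0, 0, 0]}
    - {"grip": 1, "translation": [-0.014, 0, -0.001], "twist": [0, 0, 0]}
    - {"grip": 1, "translation": [-0.015, 0, 0.001], "twist": [0, 0, 0]}
    - {"grip": 1, "translation": [-0.016, 0, 0.003], "twist": [0, 0, 0]}
    - {"grip": 1, "translation": [-0.012, 0, 0.004], "twist": [0, 0, 0]}
    - {"grip": 1, "translation": [-0.012, 0, 0.006], "twist": [0, 0, 0]}
    - {"grip": 1, "translation": [0, 0, 0], "twist": [0, 0, 0]}

```text
clock: 7.77
eef_pos: [601.6, -90.4, 138.5]
tcp_rot: [3.141, 0.0, 3.134]
contact_force: [-0.5, -2.1, 2.2]
opening: 0.298
```

```bash
python3 look.py 10 scene 220 400 100 235
```

```text
4.296296296296297 7.8167 [600.4 -90.4 138.8] [-0.2 -2.1  2.1]
```

View pics/scene10.png

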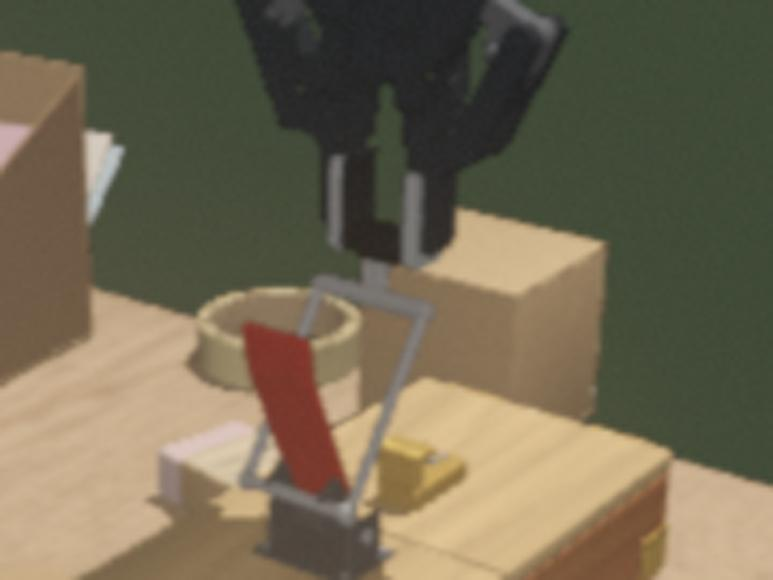

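The loop follows, with the knob held at (380,240) and the loop bending forward over the lever. I continue pulling forward to open the lever.

Request:
jog_arm:
  moves:
    - {"grip": 1, "translation": [-0.008, 0, 0.004], "twist": [0, 0, 0]}
    - {"grip": 1, "translation": [-0.008, 0, 0.004], "twist": [0, 0, 0]}
    - {"grip": 1, "translation": [-0.007, 0, 0.004], "twist": [0, 0, 0]}
    - {"grip": 1, "translation": [-0.007, 0, 0.005], "twist": [0, 0, 0]}
    - {"grip": 1, "translation": [-0.01, 0, 0.007], "twist": [0, 0, 0]}
    - {"grip": 1, "translation": [-0.01, 0, 0.012], "twist": [0, 0, 0]}
    - {"grip": 1, "translation": [0, 0, 0], "twist": [0, 0, 0]}

```text
clock: 8.4
eef_pos: [651.7, -90.6, 101.6]
tcp_rot: [3.141, 0.0, 3.134]
contact_force: [1.1, -0.1, 0.4]
opening: 0.109
```

```bash
python3 look.py 11 scene 220 400 100 235
```

```text
4.296296296296297 8.45 [650.8 -90.5 102.3] [ 0.8 -0.4  0.3]
```

View pics/scene11.png

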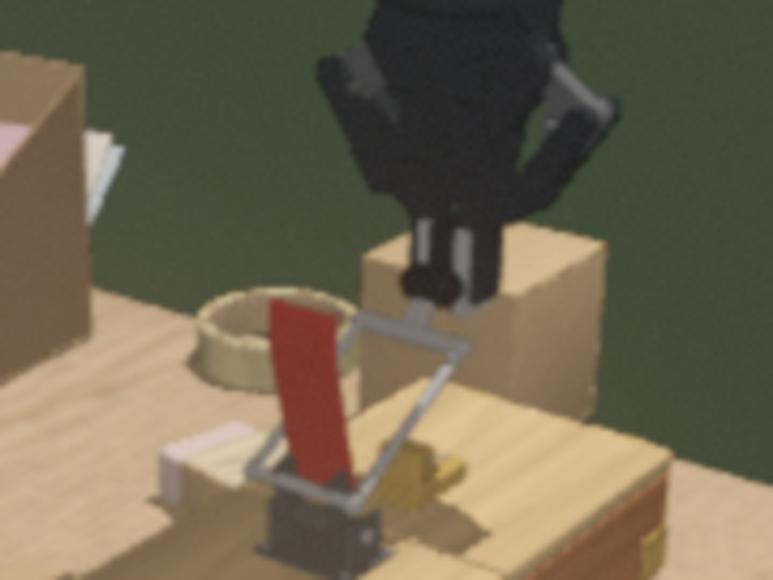

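The knob slipped out: it's now at (432,285), just behind the closed fingers. The lever has opened a little further. I measure before regrasping.

```bash
cat > knob.py <<'E'
import sys
from h import *
z=np.load(sys.argv[1]);W=xyz("scene",z['d']);p=z['p'].astype(int)
O=np.array([587.5,-90.8]);
x,y,h=W[...,0],W[...,1],W[...,2]
roi=(x>430)&(x<720)&(abs(y+92)<22)
red=roi&(p[...,0]>90)&(p[...,1]<70)&(p[...,2]<70)&(h>85); Q=W[red]
if len(Q)>20:
    f=np.polyfit(Q[:,2],Q[:,0],1);print("red",len(Q),"tan line",f.round(3),"lever",np.arctan2(1,-f[0]).round(3),"top z",Q[:,2].max())
for a in sys.argv[2:]:
    u,v=map(int,a.split(','));print(a,W[v,u].round(1), 'chest x',(W[v,u,0]-O[0]).round(1))
E
python3 knob.py scene11.npz 320,166 318,168 322,164 311,176 318,179 325,181 319,171; python3 knob.py scene0.npz;python3 knob.py scene10.npz
```

```text
red 537 tan line [-2.11000e-01  5.78146e+02] lever 1.363 top z 173.47748401003082
320,166 [624.7 -95.5 158.9] chest x 37.2
318,168 [625.7 -91.  153.8] chest x 38.2
322,164 [626.3 -98.3 162.6] chest x 38.8
311,176 [614.8 -84.5 141.1] chest x 27.3
318,179 [615.6 -98.3 138.8] chest x 28.1
325,181 [ 615.9 -112.1  138.5] chest x 28.4
319,171 [625.3 -93.5 149.1] chest x 37.8
red 471 tan line [-3.26000e-01  5.87625e+02] lever 1.256 top z 169.95510706481048
red 461 tan line [-4.06000e-01  5.94024e+02] lever 1.185 top z 169.88726837966865
```

Request:
jog_arm:
  moves:
    - {"grip": -0.05, "translation": [0, 0, -0.001], "twist": [0, 0, 0]}
    - {"grip": -0.05, "translation": [0.004, 0, -0.001], "twist": [0, 0, 0]}
    - {"grip": -0.05, "translation": [0.008, 0, 0], "twist": [0, 0, 0]}
  squeeze: 60

```text
clock: 8.7
eef_pos: [638.3, -90.7, 106.4]
tcp_rot: [3.142, 0.001, 3.134]
contact_force: [0.2, 0.2, -0.3]
opening: 0.437
```

```bash
python3 look.py 12 scene 220 400 100 235
```

```text
4.296296296296297 8.75 [635.9 -90.6 106.1] [-1.  -0.4 -0.8]
```

View pics/scene12.png

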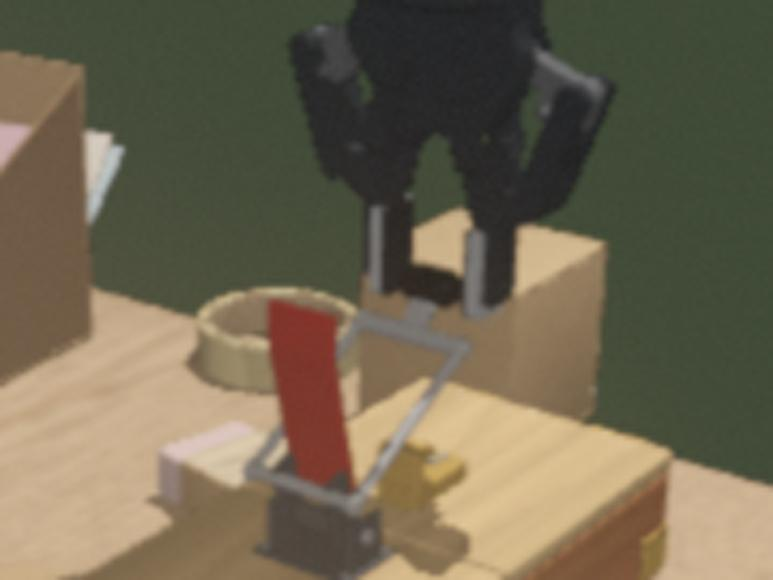

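The knob at (432,285) is again between the open fingers. I close at 60 N.

Request:
jog_arm:
  moves:
    - {"grip": 1, "translation": [0, 0, 0.001], "twist": [0, 0, 0]}
    - {"grip": 1, "translation": [0, 0, 0], "twist": [0, 0, 0]}
    - {"grip": 1, "translation": [0, 0, 0], "twist": [0, 0, 0]}
    - {"grip": 1, "translation": [0, 0, 0], "twist": [0, 0, 0]}
  squeeze: 60

```text
clock: 9.08
eef_pos: [638.1, -90.8, 104.8]
tcp_rot: [-3.142, 0.0, 3.134]
contact_force: [-0.1, 0.2, 0.7]
opening: 0.0
```

```bash
python3 look.py 13 scene 220 400 100 235; python3 knob.py scene13.npz; python3 - <<'E'
from plan import *
from rig import r
K=pose(1.363,.5)[2]; print(K)
for th,ph in [(1.363,.5),(1.45,.48),(1.55,.46),(1.65,.44),(1.75,.42),(1.82,.38),(1.85,.2),(1.85,0),(1.85,-.15),(1.85,-.3)]:
    L,B,k=pose(th,ph);print(th,ph,B.round(1),(k-K).round(1))
E
```

```text
4.296296296296297 9.1333 [638.1 -90.8 104.8] [-0.2  0.7 -0.2]
red 542 tan line [-2.13000e-01  5.78386e+02] lever 1.361 top z 174.68967965180013
[ 46.92032651 157.04903823]
1.363 0.5 [ 33.2 140.4] [0. 0.]
1.45 0.48 [ 35.9 140.1] [ 3.  -0.6]
1.55 0.46 [ 39.  139.7] [ 6.4 -1.3]
1.65 0.44 [ 42.1 139.1] [ 9.9 -2.2]
1.75 0.42 [ 45.3 138.2] [13.4 -3.4]
1.82 0.38 [ 48.3 135.4] [17.  -6.8]
1.85 0.2 [ 53.3 121.3] [ 24.4 -23.9]
1.85 0 [ 55.  105.1] [ 28. -44.]
1.85 -0.15 [54.  92.8] [ 28.1 -59.3]
1.85 -0.3 [51.3 80.8] [ 25.9 -74.5]
```

View pics/scene13.png

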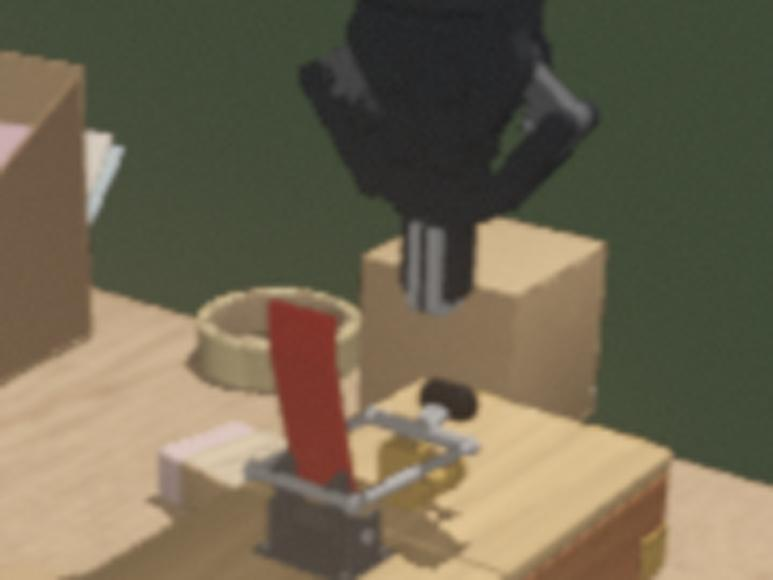

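The loop fell before the fingers closed and now rests with its bar (470,445) on the keeper's lip and the knob at (448,398). I'll measure it and pinch it there.

```bash
python3 knob.py scene13.npz 324,193 325,192 327,194 322,191 330,203 318,199 308,197; python3 - <<'E'
from h import *
from plan import *
for ph in (-.1,-.05,0):
    L,B,K=pose(1.362,ph); print(ph,B.round(1),K.round(1), proj("scene",[[587.5+K[0],-90.8,K[1]],[587.5+B[0],-90.8,B[1]]]).round(1))
E
```

```text
red 542 tan line [-2.13000e-01  5.78386e+02] lever 1.361 top z 174.68967965180013
324,193 [645.1 -93.3 100.7] chest x 57.6
325,192 [642.7 -96.8 104.5] chest x 55.2
327,194 [ 644.3 -100.1  101. ] chest x 56.8
322,191 [641.7 -91.1 105.3] chest x 54.2
330,203 [ 626.2 -117.9   95.4] chest x 38.7
318,199 [nan nan nan] chest x nan
308,197 [623.6 -73.8  95.4] chest x 36.1
-0.1 [42.8 92.9] [63.5 98.9] [[324.5 192.5]
 [318.1 199.4]]
-0.05 [43.1 97. ] [ 63.5 104. ] [[324.6 189.9]
 [318.3 197.3]]
0 [ 43.2 101.1] [ 63.2 109.1] [[324.7 187.3]
 [318.4 195.1]]
```

Request:
jog_arm:
  moves:
    - {"grip": 0.0, "translation": [-0.016, 0.001, -0.01], "twist": [0, 0, 0]}
    - {"grip": 0.0, "translation": [0, 0, 0], "twist": [0, 0, 0]}
    - {"grip": 0.0, "translation": [0, 0, 0], "twist": [0, 0, 0]}
    - {"grip": 0.0, "translation": [0, 0, 0], "twist": [0, 0, 0]}

```text
clock: 9.47
eef_pos: [653.4, -89.8, 114.2]
tcp_rot: [3.142, -0.001, 3.134]
contact_force: [-0.1, -0.5, -0.4]
opening: 0.5
```

Request:
jog_arm:
  moves:
    - {"grip": 0.0, "translation": [0, 0, 0.02], "twist": [0, 0, 0]}
    - {"grip": 0.0, "translation": [0, 0, 0.02], "twist": [0, 0, 0]}
    - {"grip": 0.0, "translation": [0, 0, 0.014], "twist": [0, 0, 0]}
    - {"grip": 0.0, "translation": [0, 0, 0.012], "twist": [0, 0, 0]}
    - {"grip": 0.0, "translation": [0, 0, 0], "twist": [0, 0, 0]}
    - {"grip": 1.0, "translation": [0, 0, 0], "twist": [0, 0, 0]}
    - {"grip": 1.0, "translation": [0, 0, 0], "twist": [0, 0, 0]}
    - {"grip": 1.0, "translation": [0, 0, 0], "twist": [0, 0, 0]}
    - {"grip": 1.0, "translation": [0, 0, 0], "twist": [0, 0, 0]}
  squeeze: 60

```text
clock: 10.22
eef_pos: [654.1, -90.3, 49.4]
tcp_rot: [-3.141, 0.0, 3.134]
contact_force: [-2.6, -3.3, -0.6]
opening: 0.282
```

```bash
python3 look.py 14 scene 220 400 100 235; python3 knob.py scene14.npz; python3 - <<'E'
from plan import *
K=pose(1.362,-.1)[2]
for th,ph in [(1.362,-.1),(1.4,0),(1.5,.05),(1.65,.05),(1.8,.0),(1.85,-.1),(1.85,-.2),(1.85,-.3),(1.85,-.32)]:
    L,B,k=pose(th,ph);print(th,ph,B.round(1),(k-K).round(1),k.round(1))
E
```

```text
4.296296296296297 10.2667 [654.1 -90.3  49.4] [-2.8 -3.2  0.1]
red 545 tan line [-2.09000e-01  5.78056e+02] lever 1.365 top z 173.90743865315534
1.362 -0.1 [42.8 92.9] [0. 0.] [63.5 98.9]
1.4 0 [ 44.1 101.6] [ 0.5 10.7] [ 64.1 109.6]
1.5 0.05 [ 46.2 106.9] [ 2.3 17. ] [ 65.8 115.9]
1.65 0.05 [ 49.8 108.2] [ 5.9 18.3] [ 69.4 117.2]
1.8 0.0 [ 53.7 104.9] [10.2 14. ] [ 73.7 112.9]
1.85 -0.1 [54.6 96.9] [11.7  3.9] [ 75.3 102.8]
1.85 -0.2 [53.3 88.8] [11.  -6.3] [74.5 92.6]
1.85 -0.3 [51.3 80.8] [  9.3 -16.3] [72.8 82.6]
1.85 -0.32 [50.8 79.3] [  8.8 -18.3] [72.3 80.6]
```

View pics/scene14.png

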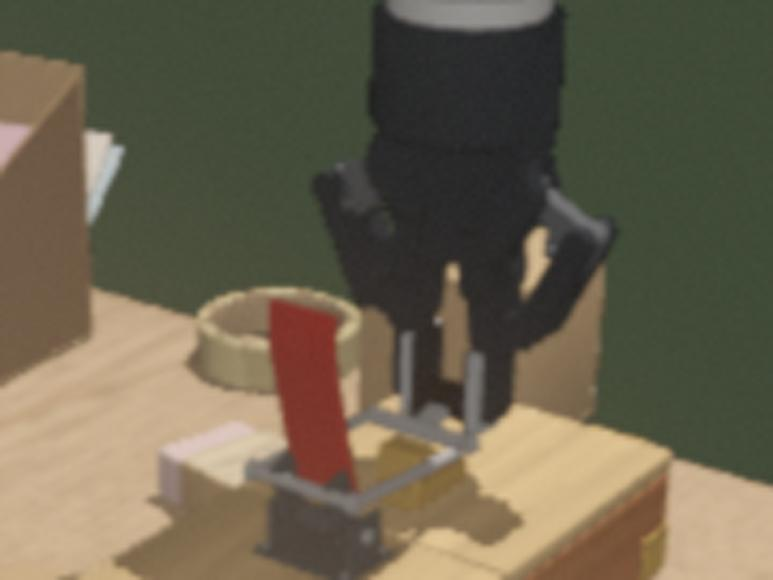

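Gripped again (opening 0.28). I lift slowly while watching the opening for slip.

Request:
jog_arm:
  moves:
    - {"grip": 1, "translation": [-0.001, 0, -0.005], "twist": [0, 0, 0]}
    - {"grip": 1, "translation": [0, 0, -0.005], "twist": [0, 0, 0]}
    - {"grip": 1, "translation": [-0.001, 0, -0.005], "twist": [0, 0, 0]}
    - {"grip": 1, "translation": [0, 0, 0], "twist": [0, 0, 0]}
  squeeze: 60

```text
clock: 10.6
eef_pos: [657.2, -90.1, 65.3]
tcp_rot: [-3.141, 0.003, 3.134]
contact_force: [-0.6, -3.4, -2.0]
opening: 0.287
```

Request:
jog_arm:
  moves:
    - {"grip": 1, "translation": [-0.002, 0, -0.001], "twist": [0, 0, 0]}
    - {"grip": 1, "translation": [-0.002, 0, 0], "twist": [0, 0, 0]}
    - {"grip": 1, "translation": [0, 0, 0], "twist": [0, 0, 0]}

```text
clock: 10.85
eef_pos: [660.5, -90.1, 64.7]
tcp_rot: [-3.141, 0.001, 3.134]
contact_force: [-0.4, -4.5, -1.0]
opening: 0.281
```

```bash
python3 look.py 15 scene 220 400 100 235; python3 knob.py scene15.npz
```

```text
4.296296296296297 10.9 [660.4 -90.   64.6] [-0.1 -4.5 -1.2]
red 627 tan line [1.07000e-01 5.53394e+02] lever 1.677 top z 174.59467367871403
```

View pics/scene15.png

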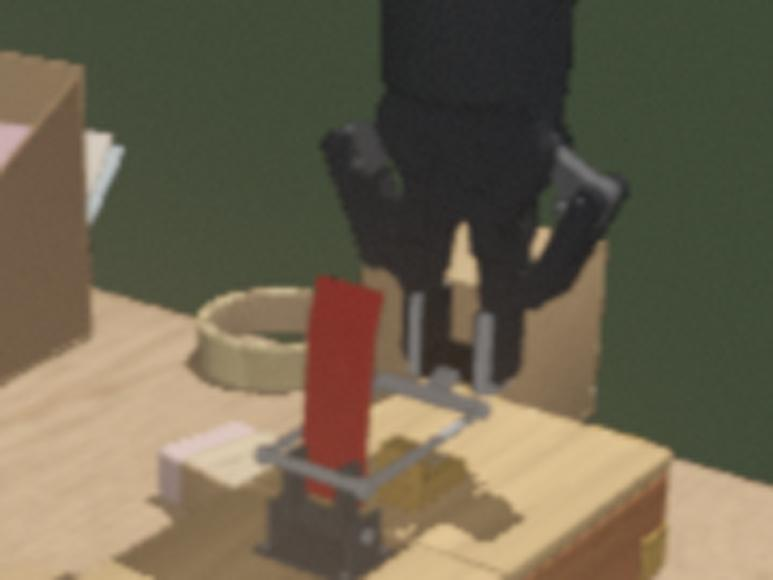

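The lever is open at 1.68 and the bar at (440,400) is beyond the lip. Next: a little more +x, then down behind the lip.

Request:
jog_arm:
  moves:
    - {"grip": 1, "translation": [-0.002, 0, 0.001], "twist": [0, 0, 0]}
    - {"grip": 1, "translation": [-0.002, 0, 0.001], "twist": [0, 0, 0]}
    - {"grip": 1, "translation": [-0.001, 0, 0.005], "twist": [0, 0, 0]}
    - {"grip": 1, "translation": [0, 0, 0.005], "twist": [0, 0, 0]}
    - {"grip": 1, "translation": [0.0005, 0, 0.005], "twist": [0, 0, 0]}
    - {"grip": 1, "translation": [0.0005, 0, 0.005], "twist": [0, 0, 0]}
    - {"grip": 1, "translation": [0.0005, 0, 0.005], "twist": [0, 0, 0]}
    - {"grip": 1, "translation": [0.001, 0, 0.004], "twist": [0, 0, 0]}
    - {"grip": 1, "translation": [0, 0, 0], "twist": [0, 0, 0]}

```text
clock: 11.65
eef_pos: [661.9, -90.1, 32.7]
tcp_rot: [-3.141, -0.001, 3.134]
contact_force: [1.8, -5.0, 1.6]
opening: 0.28
```

```bash
python3 look.py 16 scene 270 370 150 225; python3 knob.py scene16.npz
```

```text
7.733333333333333 11.7 [662.1 -90.1  33.1] [ 0.8 -4.6  0.9]
red 660 tan line [2.31000e-01 5.43721e+02] lever 1.798 top z 172.45603258968285
```

View pics/scene16.png

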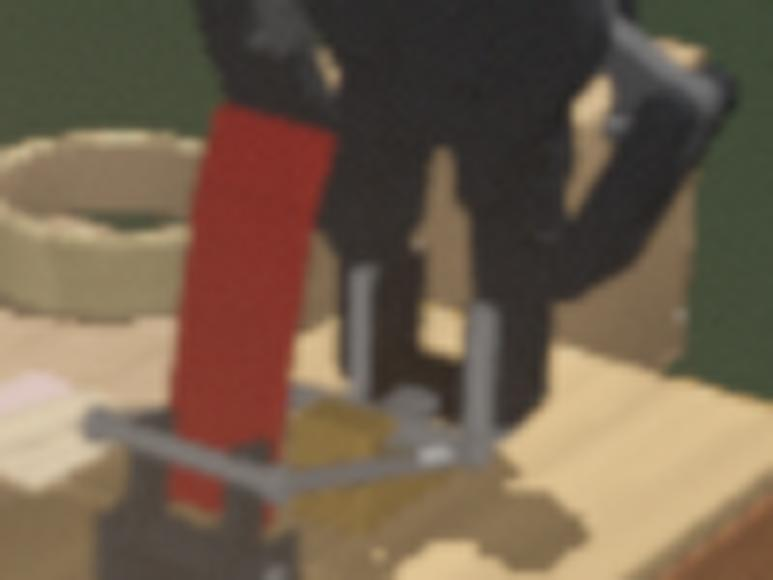

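The bar is down behind the keeper (visible at (435,455)) with the lever at 1.80. Now I draw it back under the lip, watching the force.

Request:
jog_arm:
  moves:
    - {"grip": 1, "translation": [0.001, 0, 0.001], "twist": [0, 0, 0]}
    - {"grip": 1, "translation": [0.002, 0, 0], "twist": [0, 0, 0]}
    - {"grip": 1, "translation": [0.002, 0, 0], "twist": [0, 0, 0]}
    - {"grip": 1, "translation": [0.002, 0, -0.0005], "twist": [0, 0, 0]}
    - {"grip": 1, "translation": [0.001, 0, 0], "twist": [0, 0, 0]}
    - {"grip": 1, "translation": [0, 0, 0], "twist": [0, 0, 0]}

```text
clock: 12.2
eef_pos: [654.2, -90.1, 33.2]
tcp_rot: [-3.141, -0.0, 3.134]
contact_force: [0.8, -4.7, 0.9]
opening: 0.284
```

```bash
python3 look.py 17 scene 270 370 150 225; python3 knob.py scene17.npz
```

```text
7.733333333333333 12.25 [654.2 -90.1  33.2] [ 0.3 -4.   0.8]
red 572 tan line [-1.28000e-01  5.72216e+02] lever 1.443 top z 175.18255813289642
```

View pics/scene17.png

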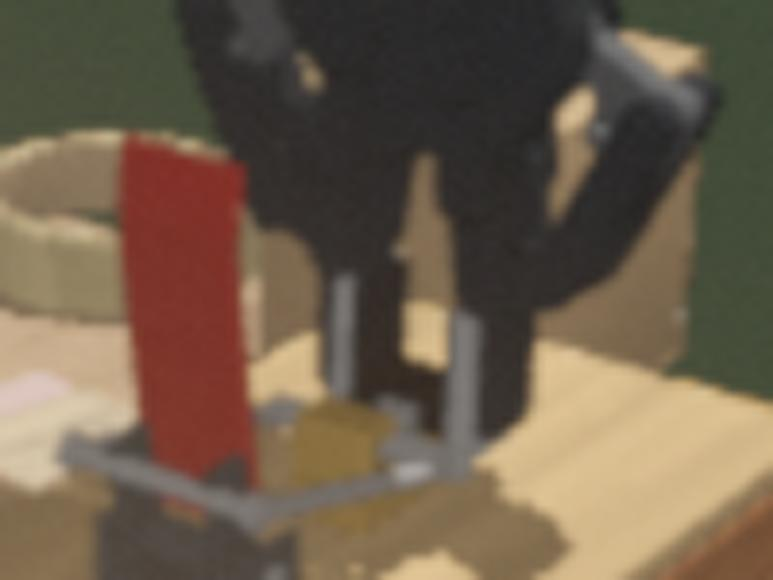

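Request:
jog_arm:
  moves:
    - {"grip": 1, "translation": [0.002, 0, 0], "twist": [0, 0, 0]}
    - {"grip": 1, "translation": [0.002, 0, 0], "twist": [0, 0, 0]}
    - {"grip": 1, "translation": [0.0015, 0, -0.0005], "twist": [0, 0, 0]}
    - {"grip": 1, "translation": [0.001, 0, 0], "twist": [0, 0, 0]}
    - {"grip": 1, "translation": [0, 0, 0], "twist": [0, 0, 0]}

```text
clock: 12.67
eef_pos: [647.9, -90.1, 33.7]
tcp_rot: [-3.141, 0.0, 3.134]
contact_force: [1.0, -5.1, 0.9]
opening: 0.282
```

```bash
python3 look.py 18 scene 270 370 150 225; python3 knob.py scene18.npz
```

```text
7.733333333333333 12.7167 [648.  -90.1  33.7] [ 1.7 -5.7  0.9]
red 417 tan line [-5.40000e-01  6.04981e+02] lever 1.075 top z 164.71810721682226
```

View pics/scene18.png

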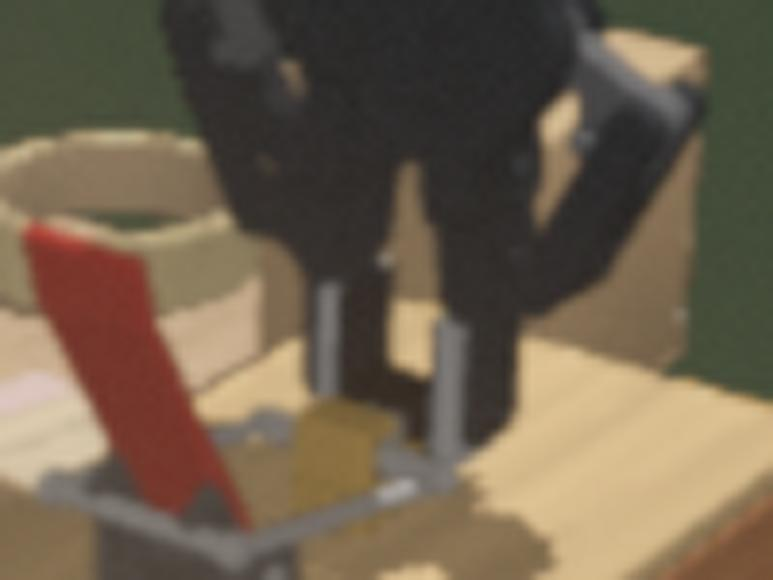

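The lever has come back to 1.08, which puts the bar at chest x of about 36, under the lip. I release the knob and lift straight up.

Request:
jog_arm:
  moves:
    - {"grip": 1, "translation": [0.0005, 0, 0], "twist": [0, 0, 0]}
    - {"grip": 0, "translation": [0, 0, 0], "twist": [0, 0, 0]}
    - {"grip": 0, "translation": [0, 0, 0], "twist": [0, 0, 0]}
    - {"grip": 0, "translation": [0, 0, 0], "twist": [0, 0, 0]}
    - {"grip": 0, "translation": [0, 0, -0.02], "twist": [0, 0, 0]}
    - {"grip": 0, "translation": [0, 0, -0.03], "twist": [0, 0, 0]}
    - {"grip": 0, "translation": [0, 0, -0.035], "twist": [0, 0, 0]}
    - {"grip": 1, "translation": [0, 0, -0.035], "twist": [0, 0, 0]}
    - {"grip": 1, "translation": [0, 0, -0.03], "twist": [0, 0, 0]}
    - {"grip": 1, "translation": [0, 0, 0], "twist": [0, 0, 0]}

```text
clock: 13.55
eef_pos: [651.0, -89.8, 190.7]
tcp_rot: [-3.141, 0.009, 3.134]
contact_force: [1.4, -0.6, 0.6]
opening: 0.078
```

```bash
python3 look.py 19 scene 250 370 140 230; python3 knob.py scene19.npz
```

```text
6.444444444444445 13.6 [649.6 -89.6 187.5] [-0.3  0.3 -0.8]
red 402 tan line [-5.62000e-01  6.06397e+02] lever 1.059 top z 164.8049253977648
```

View pics/scene19.png

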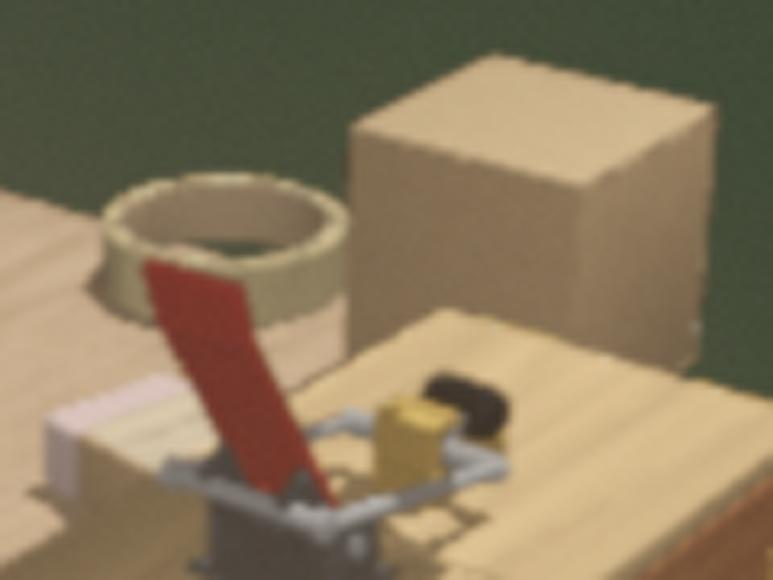

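The loop's bar at (480,460) is behind the keeper and under its lip, and the lever stands at 1.06. Next I press the lever: closed fingers come to its +x side and follow its arc down.

Request:
jog_arm:
  moves:
    - {"grip": 1, "translation": [0.03, 0, 0], "twist": [0, 0, 0]}
    - {"grip": 1, "translation": [0.03, 0, 0], "twist": [0, 0, 0]}
    - {"grip": 1, "translation": [0.026, 0, 0.01], "twist": [0, 0, 0]}
    - {"grip": 1, "translation": [0, 0, 0.03], "twist": [0, 0, 0]}
    - {"grip": 1, "translation": [0, 0, 0.03], "twist": [0, 0, 0]}
    - {"grip": 1, "translation": [0, 0, 0], "twist": [0, 0, 0]}

```text
clock: 14.1
eef_pos: [556.4, -88.1, 107.9]
tcp_rot: [3.14, -0.01, 3.134]
contact_force: [-1.4, 0.7, -1.4]
opening: -0.002
```

```bash
python3 look.py 20 scene 220 370 100 212; python3 knob.py scene20.npz
```

```text
5.178571428571429 14.15 [558.1 -88.4 110.4] [0.6 0.3 0.7]
red 397 tan line [-5.58000e-01  6.05865e+02] lever 1.062 top z 164.49869068826843
```

View pics/scene20.png

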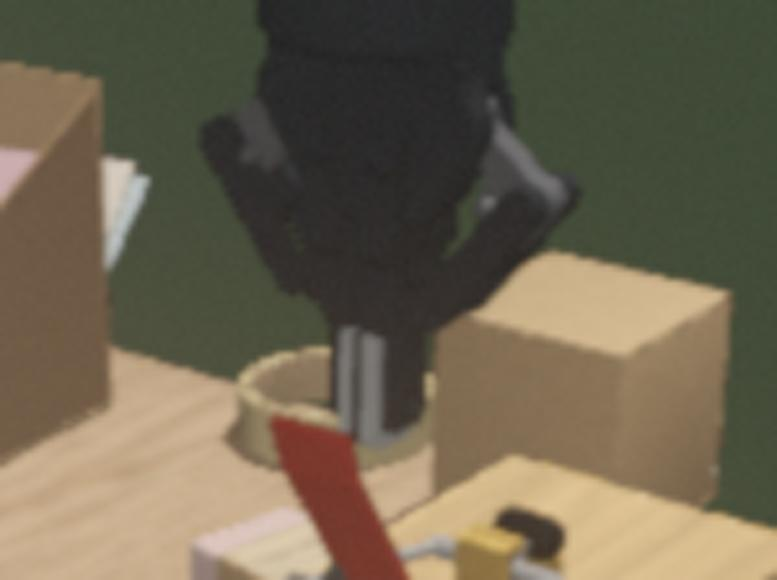

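The fingers are just beyond the lever's upper end (lever top at (315,430)). I push along the arc.

Request:
jog_arm:
  moves:
    - {"grip": 1, "translation": [0.008, 0, 0], "twist": [0, 0, 0]}
    - {"grip": 1, "translation": [0.008, 0, 0], "twist": [0, 0, 0]}
    - {"grip": 1, "translation": [0.006, 0, 0.003], "twist": [0, 0, 0]}
    - {"grip": 1, "translation": [0.006, 0, 0.004], "twist": [0, 0, 0]}
    - {"grip": 1, "translation": [0.006, 0, 0.004], "twist": [0, 0, 0]}
    - {"grip": 1, "translation": [0.006, 0, 0.005], "twist": [0, 0, 0]}
    - {"grip": 1, "translation": [0.006, 0, 0.006], "twist": [0, 0, 0]}
    - {"grip": 1, "translation": [0, 0, 0], "twist": [0, 0, 0]}

```text
clock: 14.82
eef_pos: [513.5, -88.7, 90.5]
tcp_rot: [3.141, -0.002, 3.134]
contact_force: [-0.4, -1.2, 0.9]
opening: -0.002
```

```bash
python3 look.py 21 scene 220 370 120 232; python3 knob.py scene21.npz
```

```text
5.178571428571429 14.8667 [514.3 -88.7  91. ] [0.3 0.4 0.8]
red 152 tan line [ -1.185 654.932] lever 0.701 top z 144.10857617211622
```

View pics/scene21.png

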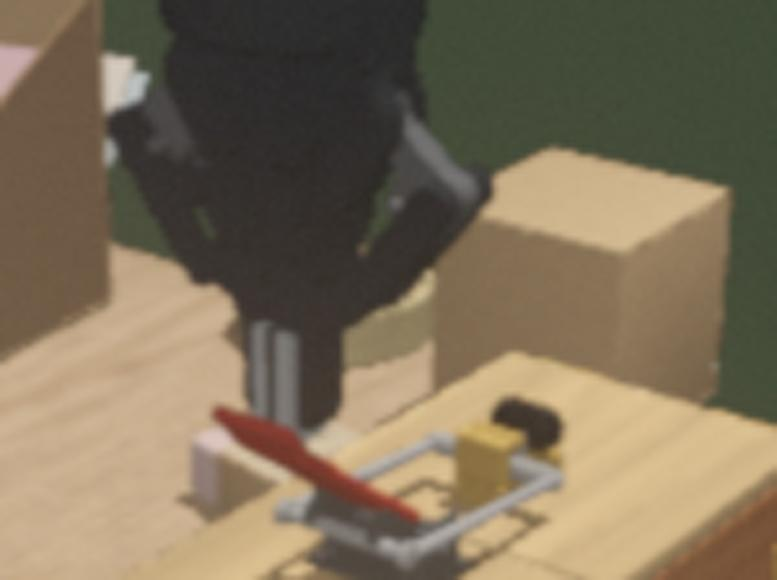

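The lever is being pushed down (about 0.65) with the loop still round the keeper. I continue past the snap point.

Request:
jog_arm:
  moves:
    - {"grip": 1, "translation": [0.004, 0, 0.005], "twist": [0, 0, 0]}
    - {"grip": 1, "translation": [0.003, 0, 0.005], "twist": [0, 0, 0]}
    - {"grip": 1, "translation": [0.003, 0, 0.006], "twist": [0, 0, 0]}
    - {"grip": 1, "translation": [0, 0, 0], "twist": [0, 0, 0]}

```text
clock: 15.2
eef_pos: [503.9, -88.5, 74.2]
tcp_rot: [3.141, -0.003, 3.134]
contact_force: [-0.7, 0.4, 0.2]
opening: 0.002
```

```bash
python3 look.py 22 scene 220 370 120 232; python3 knob.py scene22.npz
```

```text
5.178571428571429 15.25 [504.4 -88.6  74.7] [-0.6 -0.1  0.1]
red 120 tan line [ -2.    720.599] lever 0.464 top z 125.01105919243838
```

View pics/scene22.png

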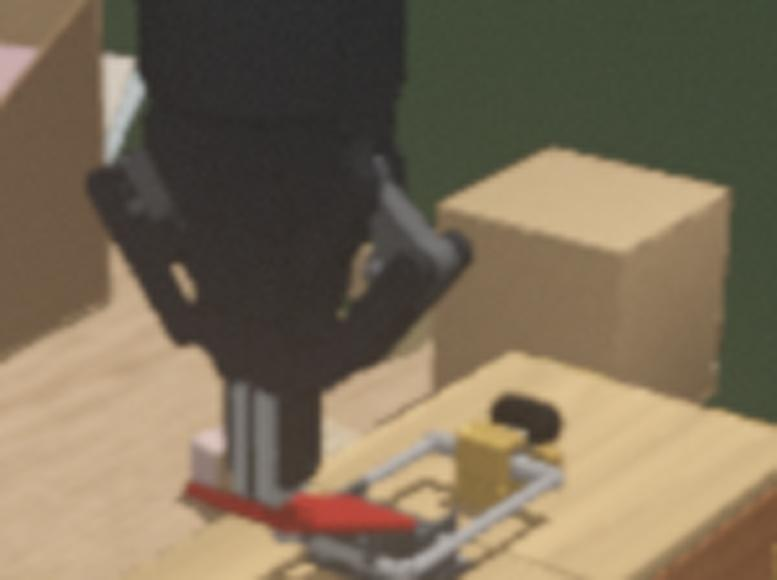

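Request:
jog_arm:
  moves:
    - {"grip": 1, "translation": [0.002, 0, 0.006], "twist": [0, 0, 0]}
    - {"grip": 1, "translation": [0.002, 0, 0.006], "twist": [0, 0, 0]}
    - {"grip": 1, "translation": [0.002, 0, 0.006], "twist": [0, 0, 0]}
    - {"grip": 1, "translation": [0.001, 0, 0.005], "twist": [0, 0, 0]}
    - {"grip": 1, "translation": [0.001, 0, 0.003], "twist": [0, 0, 0]}
    - {"grip": 1, "translation": [0, 0, 0], "twist": [0, 0, 0]}

```text
clock: 15.75
eef_pos: [496.6, -88.5, 48.8]
tcp_rot: [3.141, -0.002, 3.134]
contact_force: [-0.1, -0.3, 0.3]
opening: 0.003
```

```bash
python3 look.py 23 scene 220 370 120 232
```

```text
5.178571428571429 15.8 [497.1 -88.6  49.2] [ 0.9 -0.6 -0.1]
```

View pics/scene23.png

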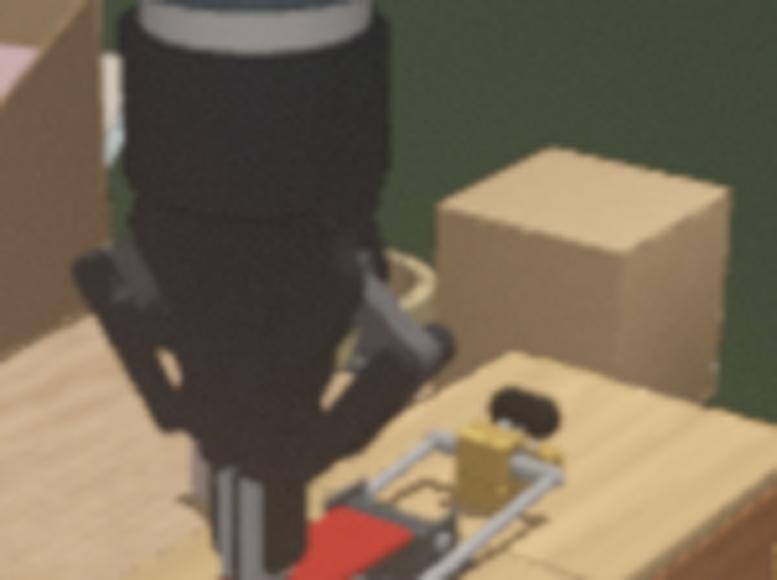

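The lever is nearly flat and the bar is still in the keeper. I press the last few millimetres until the force rises.

Request:
jog_arm:
  moves:
    - {"grip": 1, "translation": [0, 0, 0.002], "twist": [0, 0, 0]}
    - {"grip": 1, "translation": [0, 0, 0.002], "twist": [0, 0, 0]}
    - {"grip": 1, "translation": [0, 0, 0], "twist": [0, 0, 0]}

```text
clock: 16.05
eef_pos: [498.0, -88.7, 46.2]
tcp_rot: [-3.141, 0.001, 3.134]
contact_force: [-2.1, 0.3, 7.8]
opening: 0.001
```

Request:
jog_arm:
  moves:
    - {"grip": 1, "translation": [0, 0, 0.002], "twist": [0, 0, 0]}
    - {"grip": 1, "translation": [0, 0, 0], "twist": [0, 0, 0]}

```text
clock: 16.22
eef_pos: [498.0, -88.8, 45.5]
tcp_rot: [-3.141, 0.001, 3.134]
contact_force: [-8.5, 1.6, 27.0]
opening: -0.001
```

Firm contact: 27 N at true z of about 85.5, the expected height for a flat lever. I lift off clear and look.

Request:
jog_arm:
  moves:
    - {"grip": 1, "translation": [0, 0, -0.01], "twist": [0, 0, 0]}
    - {"grip": 1, "translation": [0, 0, -0.03], "twist": [0, 0, 0]}
    - {"grip": 1, "translation": [0, 0, -0.04], "twist": [0, 0, 0]}
    - {"grip": 1, "translation": [0, 0, -0.04], "twist": [0, 0, 0]}
    - {"grip": 1, "translation": [0, 0, -0.04], "twist": [0, 0, 0]}
    - {"grip": 1, "translation": [0.03, 0.02, -0.03], "twist": [0, 0, 0]}
    - {"grip": 1, "translation": [0.03, 0.025, 0], "twist": [0, 0, 0]}
    - {"grip": 1, "translation": [0.02, 0.03, 0], "twist": [0, 0, 0]}
    - {"grip": 1, "translation": [0, 0.04, 0], "twist": [0, 0, 0]}
    - {"grip": 1, "translation": [0, 0.04, 0], "twist": [0, 0, 0]}

```text
clock: 17.05
eef_pos: [421.0, 65.6, 231.1]
tcp_rot: [3.141, 0.002, 3.132]
contact_force: [1.9, -0.4, -0.1]
opening: 0.001
```

Request:
jog_arm:
  moves:
    - {"grip": 1, "translation": [0, 0.04, 0], "twist": [0, 0, 0]}
    - {"grip": 1, "translation": [0, 0.04, 0], "twist": [0, 0, 0]}
    - {"grip": 1, "translation": [0, 0.04, 0], "twist": [0, 0, 0]}
    - {"grip": 1, "translation": [0, 0.04, 0], "twist": [0, 0, 0]}
    - {"grip": 1, "translation": [0, 0, 0], "twist": [0, 0, 0]}

```text
clock: 17.47
eef_pos: [423.5, 230.8, 230.7]
tcp_rot: [3.138, 0.001, 3.138]
contact_force: [-0.2, -0.1, 0.4]
opening: 0.002
```

```bash
python3 look.py 24 scene 220 400 130 265; python3 look.py 24 top 200 400 120 300; python3 - <<'E'
from h import *
z=np.load("top24.npz");W=xyz("top",z['d']);p=z['p'].astype(int);a=np.load("top0.npz")
x,y,h=W[...,0],W[...,1],W[...,2]
red=(x>440)&(x<600)&(abs(y+90)<30)&(p[...,0]>110)&(p[...,1]<70);Q=W[red]
print("red",len(Q),Q.min(0).round(1),Q.max(0).round(1),np.polyfit(Q[:,0],Q[:,2],1))
lid=(x>600)&(x<725)&(abs(y+90)<58)&(abs(y+90)>35);Q=W[lid];print("lid",np.polyfit(Q[:,0]-660,Q[:,2],1))
d=np.abs(p-a['p'].astype(int)).sum(-1)
for n,(u,v) in dict(soap=(244,176),rib_r=(358,183),rib_p=(243,251),balm=(354,257)).items(): print(n,d[v-17:v+17,u-20:u+20].mean().round(1))
E
```

```text
4.296296296296297 17.5167 [423.1 227.9 230.4] [-0.5 -0.1 -0.2]
3.2222222222222223 17.5667 [422.9 226.  230.2] [ 0.2 -0.7  0.2]
red 563 [ 468.  -104.8   66.5] [553.6 -75.2  94.1] [-3.04389444e-02  1.02150357e+02]
lid [  4.39963375 147.25663186]
soap 3.7
rib_r 4.7
rib_p 4.2
balm 3.9
```

View pics/scene24.png

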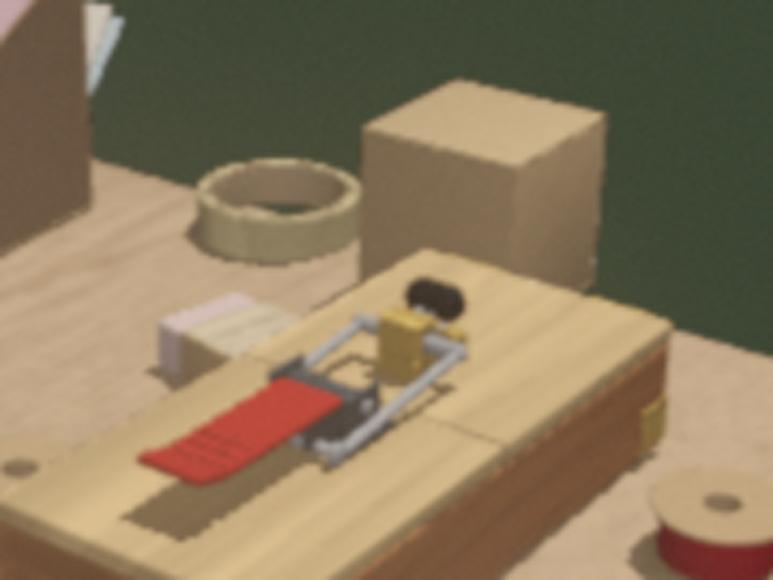

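View pics/top24.png

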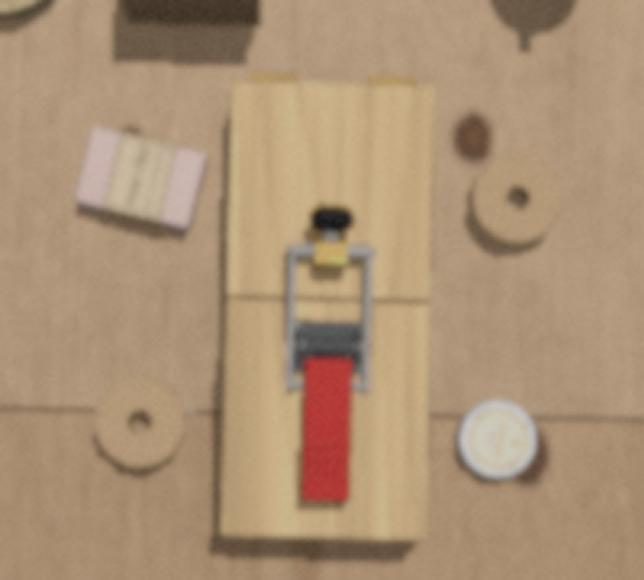

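The latch lies flat with the bar in the keeper (top picture (330,250)) and the bystanders look unmoved. My lid fit picked up unrelated pixels, so I redo it robustly before handing in.

```bash
python3 - <<'E'
from h import *
z=np.load("top24.npz");W=xyz("top",z['d']);p=z['p'].astype(int)
x,y,h=W[...,0],W[...,1],W[...,2]
s=(abs(y+90)<60)&(abs(y+90)>35)&(h<200)
for a in range(450,730,30):
    m=s&(x>a)&(x<a+30); print(a,np.median(h[m]).round(1),m.sum(),end=' | ')
red=(x>465)&(x<555)&(abs(y+90)<14)&(p[...,0]>110)&(p[...,1]<70)&(h>75);Q=W[red];print("\nlever slope",np.polyfit(Q[:,0],Q[:,2],1),np.median(Q[:,2]))
for u in (292,296,310,313): 
    for v in (197,198,199): print((u,v),W[v,u].round(1),end=' ')
print(r.sense()['clock'],r.sense()['contact_force'].round(1))
E
```

```text
450 65.0 376 | 480 64.7 364 | 510 65.1 360 | 540 65.1 364 | 570 64.8 349 | 600 65.0 362 | 630 65.2 353 | 660 64.9 359 | 690 65.0 342 | 720 64.3 197 | 
lever slope [-2.48044259e-02  9.93514430e+01] 86.53554717724438
(292, 197) [621.9 -69.8  81. ] (292, 198) [619.  -69.6  89.7] (292, 199) [619.6 -70.3  64.8] (296, 197) [621.6 -77.7  85.5] (296, 198) [620.  -77.9  81.8] (296, 199) [619.9 -78.5  63.6] (310, 197) [ 622.2 -105.9   84.3] (310, 198) [ 620.  -105.9   85.6] (310, 199) [ 618.6 -106.2   80.5] (313, 197) [ 622.4 -112.    83.4] (313, 198) [ 620.2 -111.9   84.7] (313, 199) [ 618.2 -112.    84.4] 17.5667 [ 0.2 -0.7  0.2]
```

```bash
python3 -c "
from rig import r
print(r.sign_off())"
```

```text
the job is handed in; nothing more can be done
None
```

The gift chest is latched: the lid is shut, the steel loop is hooked over the brass keeper, and the red lever is pressed flat past its snap point. I handed the job in at about 17.6 s with the arm clear of everything.

**Last checks**
- **Lid:** its top measures 65 mm high along its whole length, flush with the deck.
- **Loop:** the bar sits at the keeper seat, chest x about 34 mm, with its top at about 84 mm.
- **Lever:** it is flat, with its upper face at 86.5 mm and an angle of about 0.02 rad. It stayed down after I let go.
- **Bystanders:** the before and after pictures show no change at the soap, either ribbon spool or the balm tin.

**What went wrong or disagreed**
- **Height reading:** the reported tool height was about 40 mm below the real fingertips. The camera and the contact with the lid agreed on this, and I corrected every height for it.
- **Slipped grip:** my first grip on the knob, at 25 N, slipped. The loop then fell gently onto the keeper's lip, and I gripped the knob again there at 60 N.
- **Bad lid fit:** one automatic lid measurement picked up unrelated pixels and came out nonsensical. I redid it, and that gave the 65 mm above.

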